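# Full proof load on a soldered plaque loop

### The arm

A 6-joint arm with a two-finger parallel gripper is mounted at the origin on the work surface. World frame = base frame: x ahead of the robot, y to its left, z up, the work surface at z = 0. Lengths are in m, angles in rad, forces in N, time in s.
With the tool pointing down it reaches from about 0.25 to 0.775 m from the base axis. Payload 4 kg.
Tool frame: the origin (TCP) lies on the centre line of the jaws, within the pads' length; the fingertips stand 8 mm ahead of it and the grasp point (between the pads) lies 11 mm behind it; z points along the fingers, y is the direction in which the jaws open and shut (so a half turn about z gives the same grasp; the last joint's range is limited). The gripper opens to 85 mm and grips with 20 to 120 N. Pads are 22 mm wide; open, the fingers measure 114 mm over their backs; the gripper's body (76 mm by 85 mm) begins 54 mm behind the grasp point. The pads swing forward as they close: fully open they stand 13 mm farther back than shut.
Start: joints at [1.067, 0.087, 1.371, -0, 1.684, -0.103], TCP at [0.215, 0.506, 0.239] pointing down, gripper open.
Joint ranges: [-3.1, 3.1], [-0.76, 2.03], [0.27, 2.55], [-1.08, 4.22], [0.17, 2.65], [-2.57, 2.57]. Speed limits (rad/s): [2.79, 2.79, 3.14, 3.14, 3.14, 3.14].

### API

Orientations are given as a rotation vector (axis times angle).
In Python, from plant import arm, imaging, spotter gives the robot as it stands.
- The arm moves only by the tool step_arm, never from a script. Its argument "moves" is a list of rows, each a list of 6 numbers: the shift along the tool's x, y, z in m, then the turn, a rotation vector about the tool's x, y, z in rad. In form: [[tx, ty, tz, rx, ry, rz], ...]. A call has 1 to 5 rows; each row is the pose to reach, as a shift and turn from the pose commanded when the call began, along the tool's axes at that moment; what a row does not reach only later rows make up. A row lasts 1/12 s, in which the tool goes at most 41.7 mm and 7.16 degrees, less where a joint would pass 70% of its speed; a pose out of reach is approached as far as the arm can. A call with a gripper value outside its range is refused whole. "claw" is the finger opening in m, from 0 to 0.0854, set as the call begins (left out, the last holds). The fingers move at their own pace and stop on an object; the grip force is fixed at half the most. Time passes only in rows, so rows that repeat a pose let the fingers close. It gives the time, the measured TCP pose, the force and the opening at its end, in the units of the state.
- arm.observe(): the state, without advancing time (a new reading comes with each control period).
- imaging.snapshot(name): name is "scene" or "top"; returns a dict with "color" (384x512x3 uint8, red, green, blue), "K" (3x3 intrinsics, pixels), "extrinsics" (4x4, takes a point from camera to world coordinates). Camera axes: x right, y down, z forward; pixel columns grow to the right and rows downward; lengths in m; the calibration is good to about 2 mm. A picture is of the moment at which its call begins. There is no depth.
- arm.close_job(): hands the job in, once; it reports no verdict.
Trained networks look in a picture, given as the dict that the camera call returned (one of the last four; its "shot" number tells which), for a name from the list of things; names that differ only in an ending like _2 or _b are one class to them, and where a whole thing is asked for, a point or a joint stands for the part that bears it (a point fixed in the world has none). Each returns a list of dicts, best first, with "conf" (0 to 1); they miss things now and then, are a little off and sometimes report something else, mostly with a low value. They report only what shows in the picture. A call takes as long as a camera call. They do not tell look-alikes from the thing itself.
- spotter.recognise(label, picture): "box" ([left, top, width, height] as shares, 0 to 1, of the picture: columns of its width, rows of its height, round what is visible of it).
- spotter.place_of(label, picture): "location" ([column, row] as shares, 0 to 1, of the picture: columns of its width, rows of its height: a listed point, or the origin of a listed thing).
The state is a dict: "clock": time; "qpos": joint angles; "qd": joint speeds; "joint_efforts": joint torques, N m; "eef_pos": TCP position; "orientation": TCP orientation; "ft_force": force on the tool from outside, world axes, zero at the start; "ft_torque": the same for the moment, N m; "width": opening from 0.0 (shut) to 1.0 (fully open).
Only numpy, scipy, OpenCV 4.12 (cv2) and the standard library are available. Lean on these libraries where they do the work, as an engineer would, in place of code of your own. Each camera call takes 0.05 s, during which the arm holds its last target.

### The job

The soldered loop of the brass plaque in the test stand already carries the squat carrier weight; bring it to full proof load by hanging the largest of the three weights in the wooden block from the eye under the carrier. In the block only its neck and hook can be reached, so first stand it upright on the grey mat and let go, take it again lower down so that its hook is free, and lower the hook gently into the eye until the whole chain hangs free and still. Do not jolt the loop (set the load on, do not drop it), and leave the other two weights and everything else on the bench where it is.

Things in the scene. Friction and masses are not known exactly. Their poses are not given: they have to be found in the camera images.
- stand: Fixed test stand; origin on the bench right below the loop. x points away from the robot (within about 0.4 rad), y along the plaque to the stand's column, z up. Base plate 150 mm (x) by 290 mm (y), 12 mm thick, 4 mm rubber pad on it below the loop; column, a 16 mm rod, at y = 165 mm; cross arm 400 mm up. The space below the chain and on its -x side is open
- loop (a point): Lowest inside point of the loop soldered to the plaque's lower edge, where the carrier's hook rests; 286 mm above the bench. 5 mm brass wire in the stand's y-z plane, 22 mm wide inside. Axes as the stand's
- eye (a point): Lowest inside point of the long eye under the carrier, where the next hook must rest; about 165 mm above the bench. A U of 5 mm brass wire in the carrier's y-z plane (one looks through it along x), 28 mm wide and 46 mm high inside, round at the bottom, closed above by the carrier's flat underside. Axes are the carrier's: x square to the eye, z up
- carrier_saddle (a point): Inside top of the carrier's hook, which rests on the loop. The carrier is brass, 360 g: body 44 mm diameter, 28 mm high, this point 75 mm above its underside and 121.5 mm above the eye point. It hangs loose, and swings and turns when pushed
- big_center (a point): Largest weight of the set: centre of its body, 30 mm above its flat underside. Brass, 500 g: upright cylinder 36 mm diameter, 60 mm high; above it the neck, then the hook; 113 mm high in all. z is its axis, up; x is the side to which its hook is open. It starts in one of the block's three bores, sunk 45 mm, so that only 15 mm of the body shows
- big_neck (a point): Middle of the largest weight's neck, 71 mm above its underside: a round neck 12 mm diameter, 20 mm high, between body and hook. Axes as big_center
- big_saddle (a point): Inside top of the largest weight's hook, on its axis 107 mm above its underside; this point must come to rest on the eye. 6 mm wire in the weight's x-z plane: the back leg rises at x = -10 mm, the tip comes down at x = +10 mm and ends 12 mm below this point; 14 mm wide inside; the wire's top is 6 mm above this point. Axes as big_center
- mid_center (a point): The middle weight: centre of its body; same diameter, neck and hook, but body 30 mm high, 250 g; it sits below the block's top. To be left alone
- small_center (a point): The small weight: centre of its body; same diameter, neck and hook, but body 14 mm high, 120 g. To be left alone
- block: Hardwood block holding the weight set, 250 mm (x) by 84 mm (y) by 60 mm high, fixed; origin at the centre of its underside. Three upright bores 38.5 mm diameter, 45 mm deep, at x = -78, 0 and +78 mm, y = 0; which weight stands in which bore varies
- mat_top (a point): Centre of the top of the grey bench mat, 160 mm (x) by 150 mm (y), 3 mm thick, fixed flat on the bench and clear of things; axes along its sides, z up
- caliper_center (a point): Digital caliper lying flat, about 200 mm long, 12 mm thick; to be left alone
- loupe_center (a point): Black eye loupe standing on the bench, 36 mm diameter, 28 mm high; to be left alone
- graver_center (a point): Graver with a mushroom handle, lying, 120 mm long, 30 mm thick; to be left alone
- tin_center (a point): Round aluminium tin, 56 mm diameter, 35 mm high; to be left alone
- bench_block_center (a point): Square steel bench block, 70 by 70 by 20 mm; to be left alone
Not all that is in view belongs to the job. What is shaped like the part that bears eye but blue is not meant.

How it is judged:
On the way:
1. the largest weight stands upright on the mat, let go (x of big_center in the frame of mat_top between -0.08 and 0.08 m and y of big_center in the frame of mat_top between -0.075 and 0.075 m and height (world z) of big_center below 0.04 m and angle between big_center's own z axis and vertical below 0.1 rad and contact force between big and the fingers below 0.1 N and linear speed of big below 0.03 m/s), for 0.2 s.
At the end, for the whole second after the job is handed in: The largest weight hangs by its hook from the carrier's eye (hook's inside top within 10 mm of the eye's lowest inside point, its weight on the eye, axis within 0.15 rad of vertical), the carrier still hangs by its hook from the plaque's loop (within 10 mm), both are let go and slower than 40 mm/s (distance between big_saddle and eye below 0.01 m and contact force between big and carrier above 3.5 N and angle between big_center's own z axis and vertical below 0.15 rad and distance between carrier_saddle and loop below 0.01 m and contact force between carrier and stand above 6.5 N and linear speed of each of big, carrier below 0.04 m/s and contact force between big and the fingers below 0.1 N); the robot touches nothing.
It fails at once if another weight or another thing on the bench moved by more than 30 mm (distance of any of mid_center, small_center, caliper_center, loupe_center, graver_center, tin_center, bench_block_center from where it was at the start of the episode above 0.03 m).
It fails at once if the loop is jolted: more than 25 N between the carrier's hook and the stand (contact force between carrier and stand above 25 N).
It fails at once if the largest weight is dropped on to the eye: faster than 0.3 m/s within 30 mm of it (distance between big_saddle and eye below 0.03 m and linear speed of big above 0.3 m/s).
It also fails if it takes over 56 s, if anything falls off the work surface, if the arm or the gripper's body presses on something with over 40 N, if the wrist force passes 120 N, or if a joint passes its speed limit or range.

## Working session

There is one attempt and no reset: what is moved stays moved. The work goes in short steps, Python scripts to look and compute and a tool call to move; the robot and the scene stay as the last step left them, time stands still between calls to the robot, and variables do not carry over. Pictures are saved under pics/ and viewed, and the job is handed in when it is done.

Besides the shell and the picture viewer there is one more tool, called after "Call:" as a command line: name --pt "numbers of a row" for each row, then --argument value for the rest. step_arm: Moves the arm, as the interface text tells. Its arguments: {"type":"object","properties":{"moves":{"type":"array"},"claw":{"type":"number"}},"required":["moves"]}

```bash
ls; mkdir -p pics
cat > h.py <<'E'
import numpy as np, cv2
from plant import arm, imaging, spotter
def snap(name,fn=None):
    p=imaging.snapshot(name)
    if fn: cv2.imwrite('pics/'+fn,p['color'][:,:,::-1])
    return p
def ray(p,uv,share=True):
    u,v=uv
    if share: u*=512; v*=384
    K=np.array(p['K']);T=np.array(p['extrinsics'])
    d=T[:3,:3]@np.linalg.solve(K,[u,v,1]); return T[:3,3],d/np.linalg.norm(d)
def atz(p,uv,z,share=True):
    o,d=ray(p,uv,share); return o+d*(z-o[2])/d[2]
def proj(p,X):
    K=np.array(p['K']);T=np.array(p['extrinsics'])
    c=T[:3,:3].T@(np.array(X)-T[:3,3]); q=K@c; return q[:2]/q[2]
def tri(rs):
    A=np.zeros((3,3));b=np.zeros(3)
    for o,d in rs:
        M=np.eye(3)-np.outer(d,d);A+=M;b+=M@o
    x=np.linalg.solve(A,b)
    return x,[float(np.linalg.norm((np.eye(3)-np.outer(d,d))@(x-o))) for o,d in rs]
E
python3 - <<'E'
from h import *
s=arm.observe(); print(s)
a=snap('scene','s0.png'); b=snap('top','t0.png')
for p in (a,b): print(p['K'],p['extrinsics'])
for l in ['stand','loop','eye','carrier_saddle','big_center','big_neck','big_saddle','mid_center','small_center','block','mat_top','caliper_center','loupe_center','graver_center','tin_center','bench_block_center']:
    for n,p in (('s',a),('t',b)):
        r=spotter.place_of(l,p)
        print(l,n,[(round(q['conf'],2),np.round(np.array(q['location'])*[512,384],1).tolist()) for q in r[:3]])
E
```

```text
pics
{'clock': 0.0, 'qpos': array([ 1.06688324e+00,  8.79651204e-02,  1.37229350e+00, -1.25541292e-05,
        1.68360690e+00, -1.03102022e-01]), 'qd': array([-0.00117403,  0.00180818, -0.00269587, -0.00114526,  0.0014719 ,
        0.00021818]), 'joint_efforts': array([ 6.25821758e-04, -3.51883185e+01, -3.13269389e+01,  1.68208358e-04,
        1.09103078e-02,  1.06936966e-07]), 'eef_pos': array([0.21435996, 0.50597085, 0.23811368]), 'orientation': array([-0.62525562, -3.07806032,  0.00341217]), 'ft_force': array([-0.55226059,  0.68657631,  0.15310411]), 'ft_torque': array([-0.08260182, -0.03036612,  0.01008997]), 'width': 0.9955152322453881}
[[421.98209819   0.         253.48846871]
 [  0.         421.98209819 193.70966933]
 [  0.           0.           1.        ]] [[ 0.32996044  0.68727415 -0.6471324   1.27293919]
 [ 0.94381964 -0.25338673  0.21213123 -0.25890028]
 [-0.01818245 -0.68077118 -0.73227044  0.97215519]
 [ 0.          0.          0.          1.        ]]
[[393.64031409   0.         256.34021157]
 [  0.         393.64031409 188.85403529]
 [  0.           0.           1.  
[... 1078 characters left out ...]
[166.3, 242.0])]
block t [(0.77, [354.9, 229.4]), (0.47, [319.6, 125.6])]
mat_top s [(0.71, [223.3, 309.1]), (0.63, [246.3, 214.3]), (0.52, [357.6, 275.8])]
mat_top t [(0.84, [256.2, 229.7])]
caliper_center s [(0.73, [264.8, 278.6])]
caliper_center t [(0.6, [186.1, 121.0]), (0.59, [265.8, 148.4])]
loupe_center s [(0.68, [272.4, 251.8])]
loupe_center t [(0.67, [253.9, 168.8])]
graver_center s [(0.58, [283.0, 176.7])]
graver_center t [(0.56, [371.4, 192.8]), (0.52, [197.9, 272.3]), (0.42, [374.6, 191.0])]
tin_center s [(0.83, [354.8, 276.2])]
tin_center t [(0.68, [188.1, 119.4]), (0.41, [354.7, 257.8])]
bench_block_center s [(0.67, [225.9, 310.6])]
bench_block_center t [(0.58, [319.6, 125.4])]
```

Run:
```python
import cv2
for f in 'st':
    i=cv2.imread(f'pics/{f}0.png'); cv2.imwrite(f'pics/{f}0b.png',cv2.resize(i,(800,600),interpolation=cv2.INTER_CUBIC))
```

```text
(no output)
```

View pics/s0b.png

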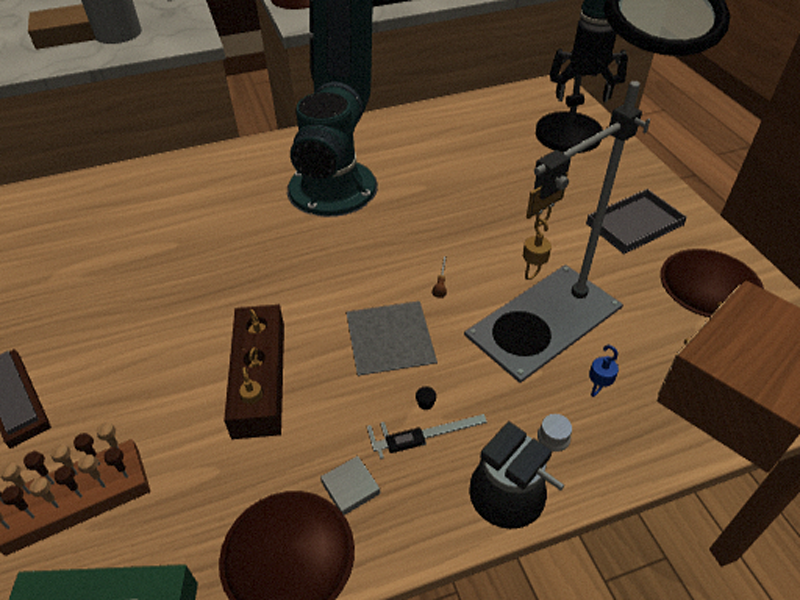

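View pics/t0b.png

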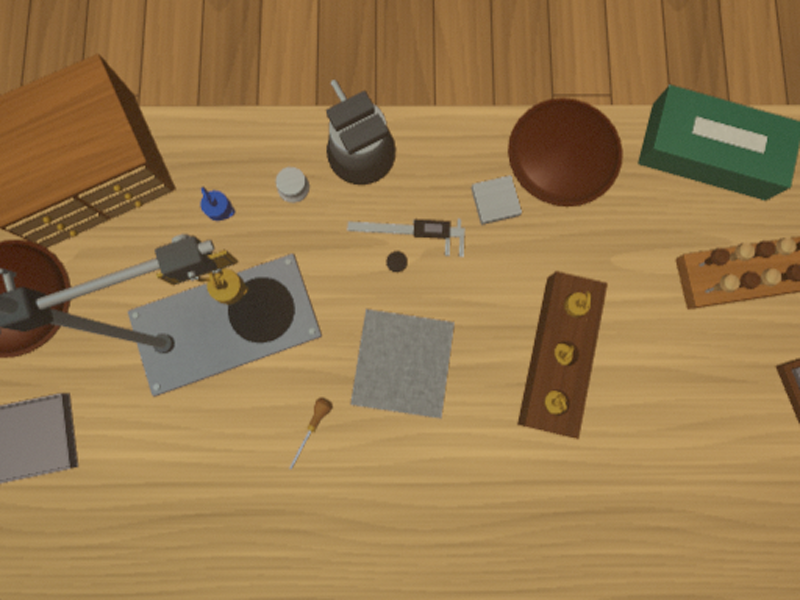

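Run:
```python
import cv2
def crop(f,o,x0,y0,w,h,s):
    i=cv2.imread(f); c=i[y0:y0+h,x0:x0+w]; cv2.imwrite(o,cv2.resize(c,(w*s,h*s),interpolation=cv2.INTER_CUBIC))
crop('pics/s0.png','pics/c1.png',140,190,60,95,6)
crop('pics/t0.png','pics/c2.png',325,165,75,120,5)
crop('pics/s0.png','pics/c3.png',290,60,130,190,3)
crop('pics/t0.png','pics/c4.png',75,145,135,110,5)
```

```text
(no output)
```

View pics/c1.png

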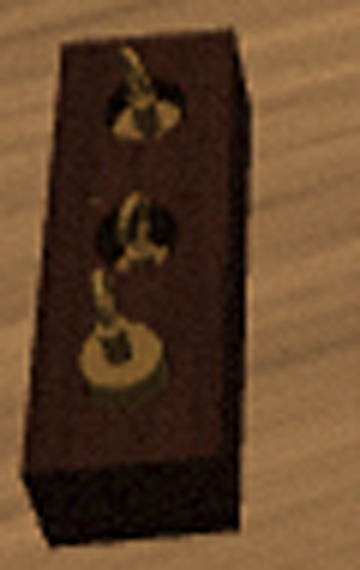

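View pics/c2.png

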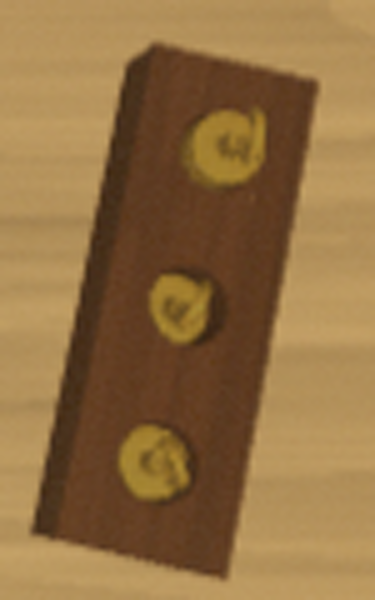

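View pics/c3.png

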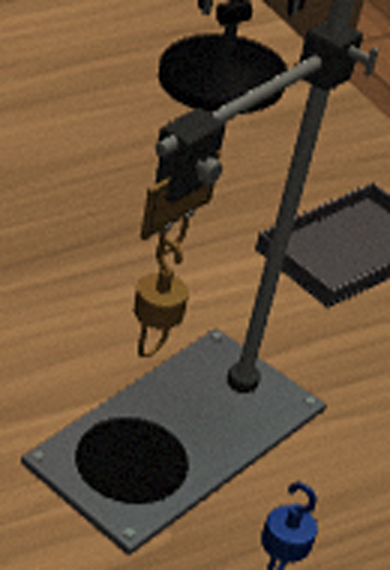

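View pics/c4.png

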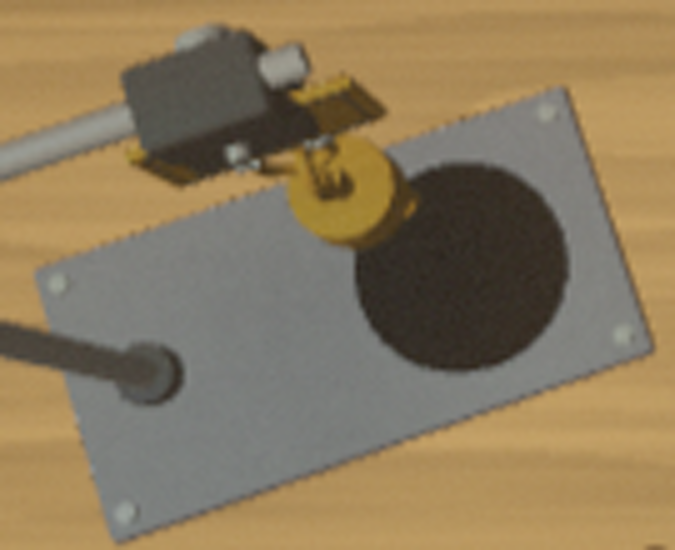

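Run:
```python
from h import *
a=snap('scene','s1.png'); b=snap('top','t1.png')
P=lambda p,u,z:np.round(atz(p,u,z,False),4)
print('stand corners');
c=[P(b,u,.012) for u in [(188,162.4),(205.6,215.4),(98.6,253.6),(82.2,199.4)]]
for q in c: print(q)
print('col',P(b,(105,219.6),.02),'pad',P(b,(167.4,198.4),.016))
print('stand s',P(a,(332.4,216.3),0),'pad s',P(a,(290+131/3,60+460/3),.016), 'col s', P(a,(290+243/3,60+380/3),.014))
print('stand corners s',[P(a,(290+x/3,60+y/3),.012) for x,y in [(22,460),(215,331),(326,406),(130,552)]])
print('mat',[P(b,(x/1.5625,y/1.5625),.003) for x,y in [(367,310),(453,322),(440,416),(352,404)]], P(b,(256.2,229.7),.003),P(a,(246.3,214.3),.003))
print('mat s',[P(a,(x/1.5625,y/1.5625),.003) for x,y in [(347,309),(421,302),(437,363),(356,375)]])
print('block',[P(b,u,.06) for u in [(356,173.4),(388.6,181.4),(370.6,280.6),(342,273)]])
print('block s',[P(a,(140+x/6,190+y/6),.06) for x,y in [(62,45),(235,30),(240,455),(22,470)]])
print('eye',tri([ray(a,(341.5,175.8),False),ray(b,(149.4,186),False)]), P(a,(341.5,175.8),.165),P(b,(149.4,186),.165))
print('loop',tri([ray(a,(348.2,143.4),False),ray(b,(133.9,175),False)]))
print('csad',tri([ray(a,(346.1,141.9),False),ray(b,(133.6,178.8),False)]))
print('bigc',P(a,(163.1,255.9),.045),P(b,(368.9,197.2),.045))
print('bigneck',P(a,(154.8,245.8),.086),P(b,(369.8,190.4),.086))
print('bigsad',P(a,(156.2,238.8),.122),P(b,(371.6,190.7),.122))
# body top ellipse centre at z=.075
print('bodytop',P(a,(140+122/6,190+362/6-0),.075),P(b,(325+232/5,165+146/5),.075))
```

```text
stand corners
[0.6759 0.16   0.012 ]
[0.5363 0.1118 0.012 ]
[0.4414 0.3793 0.012 ]
[0.5794 0.4297 0.012 ]
col [0.5263 0.3652 0.02  ] pad [0.5803 0.21   0.016 ]
stand s [0.5822 0.2133 0.    ] pad s [0.5846 0.2142 0.016 ] col s [0.525  0.3735 0.014 ]
stand corners s [array([0.5446, 0.1152, 0.012 ]), array([0.4482, 0.3839, 0.012 ]), array([0.5851, 0.4353, 0.012 ]), array([0.6819, 0.1649, 0.012 ])]
mat [array([0.5813, 0.0373, 0.003 ]), array([ 0.5603, -0.1058,  0.003 ]), array([ 0.4069, -0.0815,  0.003 ]), array([0.427 , 0.0613, 0.003 ])] [ 0.4996 -0.0177  0.003 ] [ 0.4887 -0.0262  0.003 ]
mat s [array([ 0.3989, -0.0756,  0.003 ]), array([0.432 , 0.0694, 0.003 ]), array([0.5863, 0.0426, 0.003 ]), array([ 0.5612, -0.1062,  0.003 ])]
block [array([ 0.6344, -0.267 ,  0.06  ]), array([ 0.6137, -0.3472,  0.06  ]), array([ 0.3734, -0.2891,  0.06  ]), array([ 0.3916, -0.2216,  0.06  ])]
block s [array([ 0.3761, -0.2848,  0.06  ]), array([ 0.3957, -0.2026,  0.06  ]), array([ 0.6395, -0.2541,  0.06  ]), array([ 0.6152, -0.3431,  0.06  ])]
eye (array([0.58512996, 0.21623793, 0.17148133]), [8.803111430020149e-05, 8.803111430023983e-05]) [0.5796 0.2202 0.165 ] [0.5863 0.2179 0.165 ]
loop (array([0.58630245, 0.216618  , 0.2853094 ]), [0.0005332315856087594, 0.0005332315856087775])
csad (array([0.57871543, 0.21601292, 0.28471804]), [0.00048586321396160837, 0.00048586321396172947])
bigc [ 0.5832 -0.2895  0.045 ] [ 0.5764 -0.3005  0.045 ]
bigneck [ 0.5751 -0.3024  0.086 ] [ 0.587  -0.2913  0.086 ]
bigsad [ 0.5831 -0.2934  0.122 ] [ 0.5803 -0.2845  0.122 ]
bodytop [ 0.5858 -0.292   0.075 ] [ 0.5794 -0.298   0.075 ]
```

```bash
cat >> h.py <<'E'
def hook(c,yaw,z0,mirror=False):
    # c: xy of axis, z0 underside height
    t=np.linspace(np.pi,0,15)
    pts=[(0,81),(-4,83),(-10,88),(-10,95)]+[(10*np.cos(a),100+10*np.sin(a)) for a in t]+[(10,95)]
    return [np.array([c[0]+x*1e-3*np.cos(yaw),c[1]+x*1e-3*np.sin(yaw),z0+z*1e-3]) for x,z in pts]
def circ(c,r,z,n=40):
    return [np.array([c[0]+r*np.cos(a),c[1]+r*np.sin(a),z]) for a in np.linspace(0,2*np.pi,n)]
def ov(img,p,pts,x0,y0,s,col=(0,0,255)):
    q=np.array([(proj(p,P)+0.5-[x0,y0])*s for P in pts]).astype(np.int32)
    cv2.polylines(img,[q.reshape(-1,1,2)],False,col,1,cv2.LINE_AA)
E
python3 - <<'E'
from h import *
a=snap('scene'); b=snap('top')
for n,p,c,(x0,y0) in (('s',a,(.5858,-.292),(143,228)),('t',b,(.5794,-.298),(360,180))):
    W=34;s=6
    base=cv2.resize(p['color'][y0:y0+W,x0:x0+W,::-1],(W*s,W*s),interpolation=cv2.INTER_CUBIC)
    base=np.clip(base.astype(float)*1.6,0,255).astype(np.uint8)
    tiles=[base.copy()]
    for k in range(8):
        t=base.copy(); yaw=k*np.pi/4
        ov(t,p,circ(c,.018,.075),x0,y0,s,(0,255,0)); ov(t,p,hook(c,yaw,.015),x0,y0,s)
        cv2.putText(t,str(k*45),(3,14),0,.5,(255,255,255),1); tiles.append(t)
    z=np.vstack([np.hstack(tiles[i*3:i*3+3]) for i in range(3)])
    z=cv2.resize(z,(600,600)); cv2.imwrite(f'pics/hk_{n}.png',z)
E
```

```text
(no output)
```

View pics/hk_s.png

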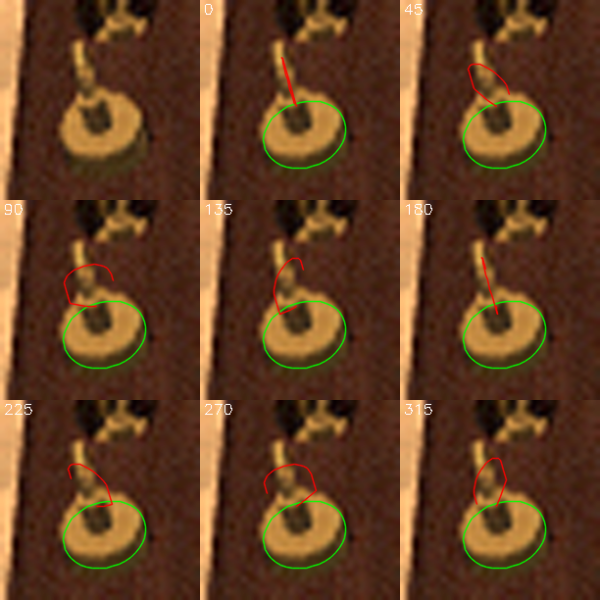

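View pics/hk_t.png

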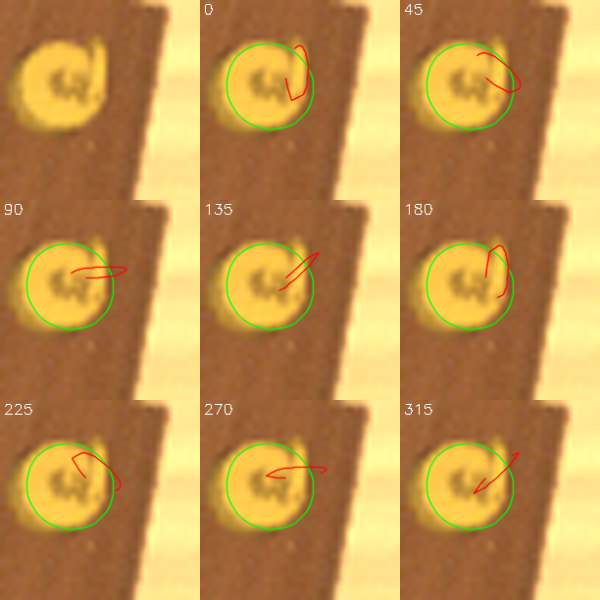

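Run:
```python
from h import *
a=snap('scene'); b=snap('top')
for n,p,u,(x0,y0) in (('s',a,(159.7,248.75),(145,230)),('t',b,(369.9,193.8),(358,180))):
    c=atz(p,u,.075,False)[:2]; print(n,c)
    W=27;s=15
    base=cv2.resize(p['color'][y0:y0+W,x0:x0+W,::-1],(W*s,W*s),interpolation=cv2.INTER_CUBIC)
    base=np.clip(base.astype(float)*1.4,0,255).astype(np.uint8)
    tiles=[]
    for yaw in (None,0,180):
        t=base.copy()
        if yaw is not None:
            ov(t,p,circ(c,.018,.075),x0,y0,s,(0,255,0)); ov(t,p,hook(c,np.radians(yaw),.015),x0,y0,s)
        tiles.append(t)
    z=np.hstack(tiles)
    z=cv2.resize(z,(800,267)); cv2.imwrite(f'pics/hl_{n}.png',z)
z=np.vstack([cv2.imread('pics/hl_s.png'),cv2.imread('pics/hl_t.png')]); cv2.imwrite('pics/hl.png',z)
```

```text
s [ 0.58024467 -0.2925994 ]
t [ 0.58037823 -0.29437239]
```

View pics/hl.png

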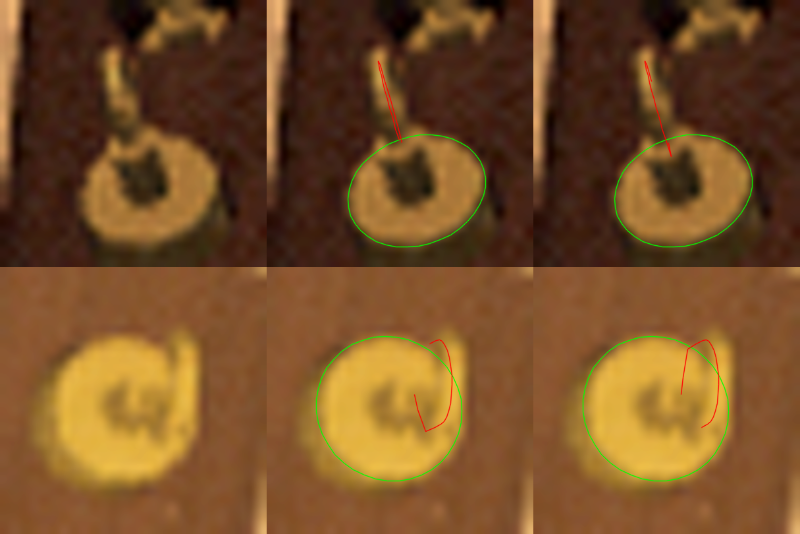

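```bash
cat > mv.py <<'E'
import numpy as np, json, os
from scipy.spatial.transform import Rotation as Ro, Slerp
F='cmd.json'
def load():
    d=json.load(open(F)); return np.array(d['p']),Ro.from_matrix(d['R'])
def save(p,R): json.dump({'p':list(map(float,p)),'R':R.as_matrix().tolist()},open(F,'w'))
def apply(rows,keep=True):
    p,R=load(); r=rows[-1]; p=p+R.apply(r[:3]); R=R*Ro.from_rotvec(r[3:]); save(p,R)
def plan(pt,Rt,n=None,vmax=.040,wmax=.12,acc=True):
    """rows from commanded pose to target; prints calls of <=5 rows"""
    p,R=load(); d=np.linalg.norm(pt-p); w=(R.inv()*Rt).magnitude()
    m=int(np.ceil(max(d/vmax,w/wmax,1)-1e-6)); n=max(n or 0,m)
    rv=(R.inv()*Rt).as_rotvec(); calls=[]
    bp,bR=p,R; cur=[]
    for k in range(1,n+1):
        s=k/n; q=p+s*(pt-p); Q=R*Ro.from_rotvec(rv*s)
        row=np.r_[bR.inv().apply(q-bp),(bR.inv()*Q).as_rotvec()]
        row=np.round(row,4)+0.0; cur.append(row.tolist())
        if len(cur)==5 or k==n:
            calls.append(cur); bp=bp+bR.apply(row[:3]); bR=bR*Ro.from_rotvec(row[3:]); cur=[]
    for c in calls: print(json.dumps(c))
    save(bp,bR); print('end',np.round(bp,4),'n',n)
def down(yaw_y):
    y=np.array([np.cos(yaw_y),np.sin(yaw_y),0]);z=np.array([0,0,-1.]);x=np.cross(y,z)
    return Ro.from_matrix(np.c_[x,y,z])
def tilt(az,pitch,ysign=-1):
    """z_tool azimuth az, pitch below horizontal; y_tool horizontal: ysign -1 -> right of az"""
    z=np.array([np.cos(az)*np.cos(pitch),np.sin(az)*np.cos(pitch),-np.sin(pitch)])
    y=ysign*np.array([-np.sin(az),np.cos(az),0]);x=np.cross(y,z)
    return Ro.from_matrix(np.c_[x,y,z])
E
python3 - <<'E'
from mv import *
R0=Ro.from_rotvec([-0.62525562,-3.07806032,0.00341217]); y=R0.as_matrix()[:,1]; print(np.arctan2(y[1],y[0]))
save([.215,.506,.239],down(np.arctan2(y[1],y[0])))
plan(np.array([.5803,-.2935,.20]),down(-np.pi/2),n=23)
E
```

```text
1.1699841080564077
[[-0.0282, -0.0258, 0.0017, 0.0, 0.0, 0.1192], [-0.0564, -0.0516, 0.0034, 0.0, 0.0, 0.2383], [-0.0846, -0.0774, 0.0051, 0.0, 0.0, 0.3575], [-0.1127, -0.1032, 0.0068, 0.0, 0.0, 0.4767], [-0.1409, -0.129, 0.0085, 0.0, 0.0, 0.5958]]
[[-0.0379, -0.0056, 0.0017, 0.0, 0.0, 0.1192], [-0.0757, -0.0111, 0.0034, 0.0, 0.0, 0.2384], [-0.1135, -0.0167, 0.0051, 0.0, 0.0, 0.3575], [-0.1513, -0.0222, 0.0068, 0.0, 0.0, 0.4767], [-0.1891, -0.0277, 0.0085, 0.0, 0.0, 0.5958]]
[[-0.0344, 0.0166, 0.0017, 0.0, 0.0, 0.1192], [-0.0689, 0.0332, 0.0033, 0.0, 0.0, 0.2384], [-0.1033, 0.0499, 0.005, 0.0, 0.0, 0.3575], [-0.1377, 0.0665, 0.0067, 0.0, 0.0, 0.4767], [-0.1721, 0.0831, 0.0084, 0.0, 0.0, 0.5959]]
[[-0.0191, 0.0331, 0.0017, 0.0, 0.0, 0.1191], [-0.0383, 0.0662, 0.0034, 0.0, 0.0, 0.2383], [-0.0574, 0.0992, 0.0051, 0.0, 0.0, 0.3575], [-0.0766, 0.1323, 0.0068, 0.0, 0.0, 0.4766], [-0.0957, 0.1654, 0.0085, 0.0, 0.0, 0.5958]]
[[0.0027, 0.0381, 0.0017, 0.0, 0.0, 0.1192], [0.0054, 0.0762, 0.0034, 0.0, 0.0, 0.2383], [0.0081, 0.1144, 0.0051, 0.0, 0.0, 0.3575]]
end [ 0.5803 -0.2936  0.2   ] n 23
```

Call:
step_arm --pt "-0.0282 -0.0258 0.0017 0.0 0.0 0.1192" --pt "-0.0564 -0.0516 0.0034 0.0 0.0 0.2383" --pt "-0.0846 -0.0774 0.0051 0.0 0.0 0.3575" --pt "-0.1127 -0.1032 0.0068 0.0 0.0 0.4767" --pt "-0.1409 -0.129 0.0085 0.0 0.0 0.5958"

```text
clock: 2.42
eef_pos: [0.2943, 0.3312, 0.2308]
orientation: [1.508, 2.756, 0.001]
ft_force: [1.0, -0.1, 0.2]
width: 1.002
```

Call:
step_arm --pt "-0.0379 -0.0056 0.0017 0.0 0.0 0.1192" --pt "-0.0757 -0.0111 0.0034 0.0 0.0 0.2384" --pt "-0.1135 -0.0167 0.0051 0.0 0.0 0.3575" --pt "-0.1513 -0.0222 0.0068 0.0 0.0 0.4767" --pt "-0.1891 -0.0277 0.0085 0.0 0.0 0.5958"

```text
clock: 2.83
eef_pos: [0.3738, 0.1572, 0.2226]
orientation: [2.251, 2.191, 0.002]
ft_force: [0.4, 1.4, 0.2]
width: 0.998
```

Run:
```python
from plant import arm
print(arm.observe())
```

```text
{'clock': 2.8333, 'qpos': array([ 2.57832773e-01, -2.39153409e-01,  1.70819706e+00,  1.44004784e-04,
        1.67116882e+00,  2.85041448e-01]), 'qd': array([-1.13569414e+00,  2.65436119e-04,  4.00478708e-02,  1.72758797e-03,
       -5.01964027e-02,  2.94374509e-01]), 'joint_efforts': array([  4.57230046, -22.03243554, -30.90569973,  -0.03417625,
         0.32210458,  -0.24367106]), 'eef_pos': array([0.3738056 , 0.15715521, 0.22261038]), 'orientation': array([2.25104297e+00, 2.19064529e+00, 1.99818039e-03]), 'ft_force': array([0.36005889, 1.37098239, 0.20269144]), 'ft_torque': array([ 0.03305091, -0.05898903,  0.04336444]), 'width': 0.9979712080903}
```

Call:
step_arm --pt "-0.0344 0.0166 0.0017 0.0 0.0 0.1192" --pt "-0.0689 0.0332 0.0033 0.0 0.0 0.2384" --pt "-0.1033 0.0499 0.005 0.0 0.0 0.3575" --pt "-0.1377 0.0665 0.0067 0.0 0.0 0.4767" --pt "-0.1721 0.0831 0.0084 0.0 0.0 0.5959"

```text
clock: 3.25
eef_pos: [0.4532, -0.017, 0.2141]
orientation: [2.796, 1.432, 0.002]
ft_force: [0.9, 0.6, 0.6]
width: 0.999
```

Call:
step_arm --pt "-0.0191 0.0331 0.0017 0.0 0.0 0.1191" --pt "-0.0383 0.0662 0.0034 0.0 0.0 0.2383" --pt "-0.0574 0.0992 0.0051 0.0 0.0 0.3575" --pt "-0.0766 0.1323 0.0068 0.0 0.0 0.4766" --pt "-0.0957 0.1654 0.0085 0.0 0.0 0.5958"

```text
clock: 3.67
eef_pos: [0.5327, -0.1907, 0.2053]
orientation: [-3.093, -0.549, -0.0]
ft_force: [0.8, 0.3, 0.9]
width: 1.001
```

Call:
step_arm --pt "0.0027 0.0381 0.0017 0.0 0.0 0.1192" --pt "0.0054 0.0762 0.0034 0.0 0.0 0.2383" --pt "0.0081 0.1144 0.0051 0.0 0.0 0.3575" --pt "0.0081 0.1144 0.0051 0.0 0.0 0.3575" --claw 0.06

```text
clock: 4.0
eef_pos: [0.5806, -0.2995, 0.1964]
orientation: [3.14, -0.014, -0.005]
ft_force: [-0.9, 0.7, -0.8]
width: 0.702
```

Run:
```python
from h import *
a=snap('scene','s2.png'); b=snap('top','t2.png')
print(arm.observe())
for n,p,(x0,y0) in (('s',a,(100,140)),('t',b,(300,100))):
    W=150;s=4
    t=cv2.resize(p['color'][y0:y0+W,x0:x0+W,::-1],(W*s,W*s),interpolation=cv2.INTER_CUBIC)
    t=np.clip(t.astype(float)*1.4,0,255).astype(np.uint8)
    cv2.imwrite(f'pics/z2{n}.png',t)
```

```text
{'clock': 4.1, 'qpos': array([-5.57102036e-01,  3.23397535e-01,  1.17269117e+00,  3.94354702e-04,
        1.64864614e+00,  1.01482857e+00]), 'qd': array([ 0.03174229, -0.05854563,  0.0260441 ,  0.00906954,  0.00846823,
       -0.00130365]), 'joint_efforts': array([-1.19863350e+00, -4.39053154e+01, -3.15110493e+01, -1.40904975e-01,
       -1.26147601e-01,  3.95339169e-02]), 'eef_pos': array([ 0.57968089, -0.29426487,  0.19841099]), 'orientation': array([-3.13959608e+00,  1.73341473e-03,  3.86216825e-03]), 'ft_force': array([ 0.11629197,  0.23541404, -1.12567083]), 'ft_torque': array([ 0.00561884,  0.03034722, -0.04403204]), 'width': 0.7002669523538948}
```

View pics/z2s.png

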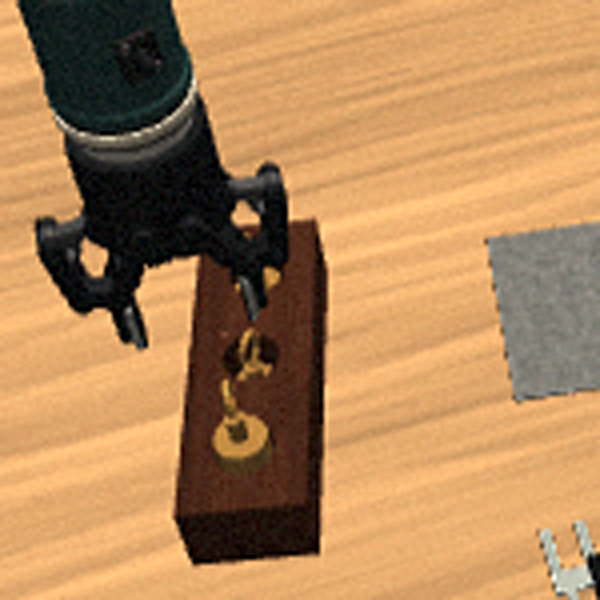

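View pics/z2t.png

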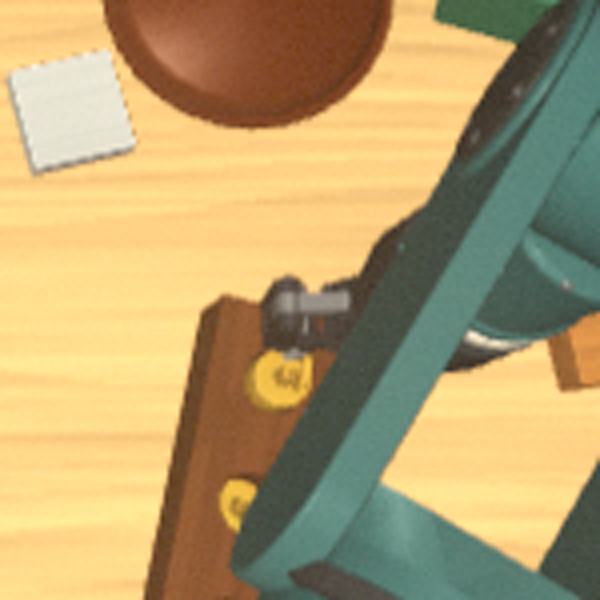

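Run:
```python
from h import *
a=snap('scene')
for z in (.19,.196,.2): print(z,[proj(a,(.58,-.2943+d,z)) for d in (-.03,0,.03)])
# zoom of fingertips
x0,y0,W,H,s=125,195,50,70,10
t=cv2.resize(a['color'][y0:y0+H,x0:x0+W,::-1],(W*s,H*s),interpolation=cv2.INTER_CUBIC)
t=np.clip(t.astype(float)*1.8,0,255).astype(np.uint8)
t=t[:600]
for d in (-.03,.03):
    ov(t,a,[(.58-.011,-.2943+d,.190),(.58+.011,-.2943+d,.190),(.58+.011,-.2943+d,.21),(.58-.011,-.2943+d,.21)],x0,y0,s)
cv2.imwrite('pics/z3.png',t)
# kinematic sanity fit
```

```text
0.19 [array([137.8039663 , 224.20775329]), array([150.31745143, 220.85177869]), array([162.67479358, 217.53767987])]
0.196 [array([137.25126217, 222.6227163 ]), array([149.82270695, 219.26212667]), array([162.23660693, 215.9436518 ])]
0.2 [array([136.8800945 , 221.55828695]), array([149.49047726, 218.19464717]), array([161.94237018, 214.87328231])]
```

View pics/z3.png

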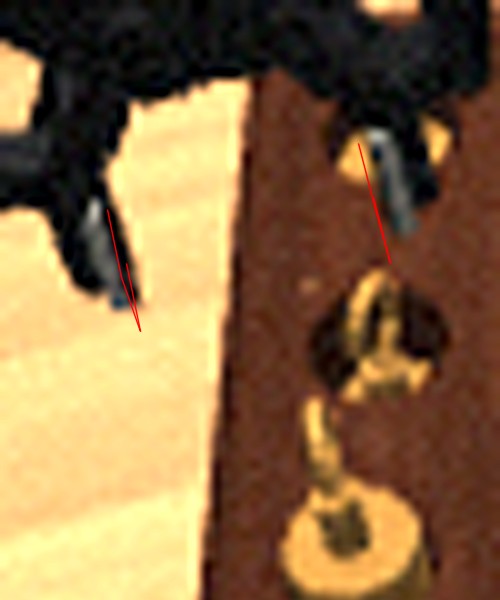

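Call:
step_arm --pt "0 0 0.032 0 0 0" --pt "0 0 0.064 0 0 0" --pt "0 0 0.09 0 0 0" --pt "0 0 0.105 0 0 0" --pt "0 0 0.111 0 0 0" --claw 0.04

```text
clock: 4.57
eef_pos: [0.578, -0.2902, 0.0865]
orientation: [-3.138, -0.004, 0.007]
ft_force: [-0.6, 0.7, -0.1]
width: 0.466
```

Call:
step_arm --pt "0 0 0 0 0 0"

```text
clock: 4.65
eef_pos: [0.5789, -0.2912, 0.0882]
orientation: [-3.14, -0.003, 0.004]
ft_force: [-0.0, -0.4, -0.1]
width: 0.468
```

Run:
```python
from h import *
from mv import *
p,R=load(); save(p-[0,0,.111],R)
a=snap('scene')
print(arm.observe()['eef_pos'],arm.observe()['ft_force'],arm.observe()['width'])
x0,y0,W,H,s=120,190,60,70,9
t=cv2.resize(a['color'][y0:y0+H,x0:x0+W,::-1],(W*s,H*s),interpolation=cv2.INTER_CUBIC)
t=np.clip(t.astype(float)*1.8,0,255).astype(np.uint8)[:600]
cv2.imwrite('pics/z4.png',t)
```

```text
[ 0.57990004 -0.2919746   0.09009361] [ 0.0704016   0.50126613 -0.28715131] 0.4692255448432171
```

View pics/z4.png

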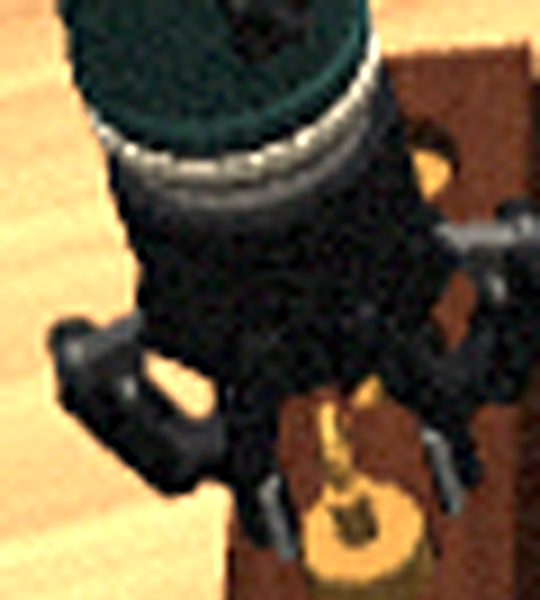

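Call:
step_arm --pt "0 0 0.002 0 0 0" --pt "0 0 0.002 0 0 0" --pt "0 0 0.002 0 0 0" --pt "0 0 0.002 0 0 0" --pt "0 0 0.002 0 0 0" --claw 0.0

```text
clock: 5.12
eef_pos: [0.5809, -0.2942, 0.0897]
orientation: [3.139, -0.0, 0.006]
ft_force: [-0.4, -1.3, 5.6]
width: 0.109
```

Call:
step_arm --pt "0 0 0 0 0 0" --pt "0 0 0 0 0 0"

```text
clock: 5.28
eef_pos: [0.5809, -0.2942, 0.0896]
orientation: [3.139, -0.001, 0.006]
ft_force: [0.5, -1.7, 5.9]
width: 0.105
```

Call:
step_arm --pt "0 0 -0.004 0 0 0" --pt "0 0 -0.01 0 0 0" --pt "0 0 -0.018 0 0 0" --pt "0 0 -0.026 0 0 0" --pt "0 0 -0.03 0 0 0"

```text
clock: 5.7
eef_pos: [0.5798, -0.2928, 0.1181]
orientation: [-3.141, 0.0, 0.001]
ft_force: [1.1, -1.0, -5.7]
width: 0.109
```

Run:
```python
from h import *
from mv import *
p,R=load(); save(p-[0,0,.002]+[0,0,.03],R)
a=snap('scene')
o=arm.observe();print(o['eef_pos'],o['ft_force'],o['ft_torque'],o['width'])
x0,y0,W,H,s=120,180,60,80,9
t=cv2.resize(a['color'][y0:y0+H,x0:x0+W,::-1],(W*s,H*s),interpolation=cv2.INTER_CUBIC)
t=np.clip(t.astype(float)*1.8,0,255).astype(np.uint8)[-600:]
cv2.imwrite('pics/z5.png',t)
```

```text
[ 0.58017985 -0.29291199  0.1192031 ] [ 1.2927596  -0.28354631 -3.62327475] [-0.13962985 -0.0259371  -0.0221637 ] 0.10651655289486138
```

View pics/z5.png

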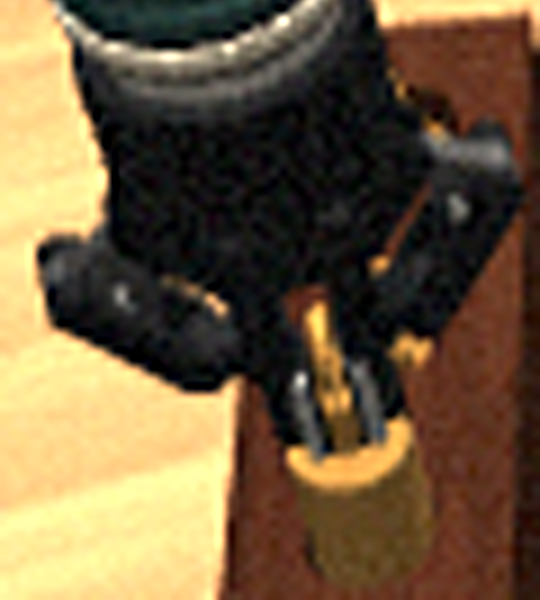

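Run:
```python
from mv import *
plan(np.array([.5803,-.2936,.172]),down(-np.pi/2),n=2)
plan(np.array([.494,-.02,.19]),down(-np.pi/2+.487),n=8)
```

```text
[[0.0, 0.0, -0.0275, 0.0, 0.0, 0.0], [0.0, 0.0, -0.055, 0.0, 0.0, 0.0]]
end [ 0.5803 -0.2936  0.172 ] n 2
[[-0.0108, -0.0342, -0.0023, 0.0, 0.0, -0.0609], [-0.0216, -0.0684, -0.0045, 0.0, 0.0, -0.1218], [-0.0324, -0.1026, -0.0068, 0.0, 0.0, -0.1826], [-0.0431, -0.1368, -0.009, 0.0, 0.0, -0.2435], [-0.0539, -0.171, -0.0113, 0.0, 0.0, -0.3044]]
[[-0.0001, -0.0358, -0.0022, 0.0, 0.0, -0.0609], [-0.0001, -0.0717, -0.0045, 0.0, 0.0, -0.1217], [-0.0002, -0.1075, -0.0067, 0.0, 0.0, -0.1826]]
end [ 0.494  -0.0201  0.19  ] n 8
```

Call:
step_arm --pt "0.0 0.0 -0.0275 0.0 0.0 0.0" --pt "0.0 0.0 -0.055 0.0 0.0 0.0" --pt "0.0 0.0 -0.055 0.0 0.0 0.0"

```text
clock: 6.0
eef_pos: [0.5822, -0.2939, 0.1796]
orientation: [3.137, 0.001, 0.015]
ft_force: [1.0, 0.2, -1.0]
width: 0.102
```

Call:
step_arm --pt "-0.0108 -0.0342 -0.0023 0.0 0.0 -0.0609" --pt "-0.0216 -0.0684 -0.0045 0.0 0.0 -0.1218" --pt "-0.0324 -0.1026 -0.0068 0.0 0.0 -0.1826" --pt "-0.0431 -0.1368 -0.009 0.0 0.0 -0.2435" --pt "-0.0539 -0.171 -0.0113 0.0 0.0 -0.3044"

```text
clock: 6.42
eef_pos: [0.5243, -0.1199, 0.1821]
orientation: [-3.102, -0.48, 0.003]
ft_force: [0.2, 0.5, -5.0]
width: 0.11
```

Call:
step_arm --pt "-0.0001 -0.0358 -0.0022 0.0 0.0 -0.0609" --pt "-0.0001 -0.0717 -0.0045 0.0 0.0 -0.1217" --pt "-0.0002 -0.1075 -0.0067 0.0 0.0 -0.1826" --pt "-0.0002 -0.1075 -0.0067 0.0 0.0 -0.1826"

```text
clock: 6.75
eef_pos: [0.4907, -0.0129, 0.1898]
orientation: [-3.039, -0.769, 0.002]
ft_force: [0.2, 0.1, -4.6]
width: 0.105
```

```bash
cat >> h.py <<'E'
def zoom(p,x0,y0,W,H,s,fn,gain=1.6,draw=None):
    t=cv2.resize(p['color'][y0:y0+H,x0:x0+W,::-1],(W*s,H*s),interpolation=cv2.INTER_CUBIC)
    t=np.clip(t.astype(float)*gain,0,255).astype(np.uint8)
    if draw: draw(t,x0,y0,s)
    cv2.imwrite('pics/'+fn,t)
E
python3 - <<'E'
from h import *
a=snap('scene')
o=arm.observe();print(o['eef_pos'],o['orientation'],o['ft_force'],o['qpos'],o['width'])
u=proj(a,o['eef_pos']); print(u)
x,y=int(u[0]),int(u[1])
zoom(a,x-35,y-30,70,60,10,'z6.png')
zoom(a,x-35,y-30,70,60,10,'z7.png',1.6,lambda t,x0,y0,s:(ov(t,a,hook(o['eef_pos'][:2],.487,o['eef_pos'][2]-.0725),x0,y0,s),ov(t,a,hook(o['eef_pos'][:2],.487+np.pi,o['eef_pos'][2]-.0725),x0,y0,s,(0,255,0))))
E
```

```text
[ 0.49181634 -0.01607527  0.18969839] [-3.04461534e+00 -7.65357919e-01  1.29996626e-03] [ 0.42827941 -0.56648567 -4.75339513] [-0.14909175 -0.0259692   1.58527623  0.00175985  1.58391742  0.92917055] 0.10359317831637001
[248.13713095 169.17427052]
```

View pics/z6.png

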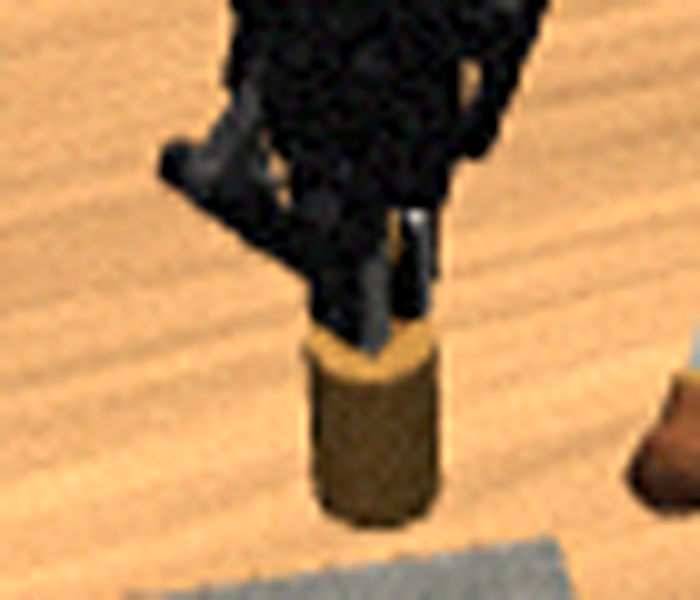

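View pics/z7.png

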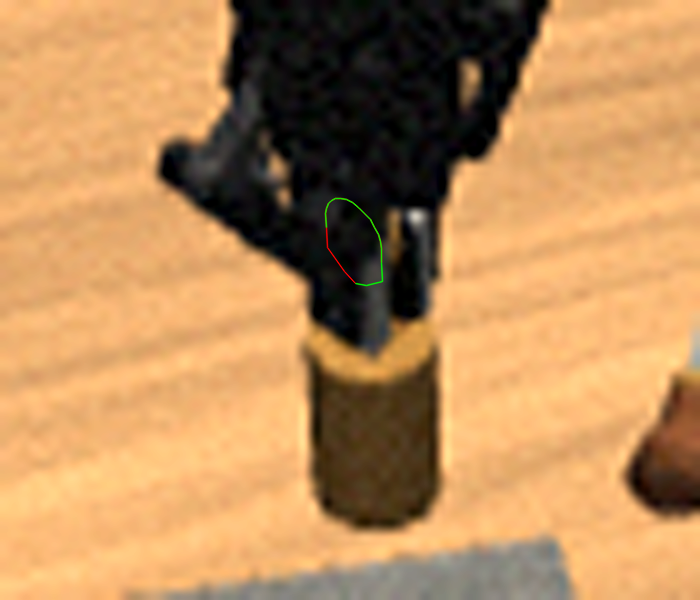

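Run:
```python
import numpy as np
from scipy.optimize import least_squares
D=[(1.06688,.087965,1.372294,.21436,.505971,.238114),(.257833,-.239153,1.708197,.373806,.157155,.22261),(-.557102,.323398,1.172691,.579681,-.294265,.198411),(-.149092,-.025969,1.585276,.491816,-.016075,.189698)]
for j1,a,b,x,y,z in D:
    r=np.cos(j1)*x+np.sin(j1)*y; l=-np.sin(j1)*x+np.cos(j1)*y; print(r,l)
def f(q):
    a0,L2,L3,hz,e,d=q;res=[]
    for j1,a,b,x,y,z in D:
        r=np.cos(j1)*x+np.sin(j1)*y
        res+=[a0+L2*np.sin(a)+L3*np.sin(a+b)+e*np.cos(a+b)-r,hz+L2*np.cos(a)+L3*np.cos(a+b)-e*np.sin(a+b)-z]
    return res
def g(q): return f([0,q[0],q[1],q[2],0,0])
s=least_squares(g,[.4,.4,0]);print(s.x,np.abs(s.fun).max())
def g(q): return f([q[0],q[1],q[2],q[3],0,0])
s=least_squares(g,[0,.4,.4,0]);print(s.x,np.abs(s.fun).max())
```

```text
0.5465835214081857 0.056597849482355495
0.4015220594425244 0.05664499485421384
0.6476143033004923 0.056724475728013535
0.48874775520763597 0.05715781014434254
[ 0.44553673  0.50699103 -0.261689  ] 0.006640970691662862
[ 0.00774829  0.44549838  0.49922838 -0.26107311] 0.006628120310945618
```

Run:
```python
from mv import *
plan(np.array([.538,-.027,.10]),down(-np.pi/2+.15),n=5)
```

```text
[[0.0071, 0.0053, 0.018, 0.0, 0.0, 0.0674], [0.0143, 0.0107, 0.036, 0.0, 0.0, 0.1348], [0.0214, 0.016, 0.054, 0.0, 0.0, 0.2022], [0.0285, 0.0214, 0.072, 0.0, 0.0, 0.2696], [0.0357, 0.0267, 0.09, 0.0, 0.0, 0.337]]
end [ 0.538  -0.0269  0.1   ] n 5
```

Call:
step_arm --pt "0.0071 0.0053 0.018 0.0 0.0 0.0674" --pt "0.0143 0.0107 0.036 0.0 0.0 0.1348" --pt "0.0214 0.016 0.054 0.0 0.0 0.2022" --pt "0.0285 0.0214 0.072 0.0 0.0 0.2696" --pt "0.0357 0.0267 0.09 0.0 0.0 0.337"

```text
clock: 7.22
eef_pos: [0.5373, -0.027, 0.0984]
orientation: [-3.133, -0.229, 0.003]
ft_force: [-0.4, -0.5, -4.5]
width: 0.106
```

Call:
step_arm --pt "0 0 0.006 0 0 0" --pt "0 0 0.012 0 0 0" --pt "0 0 0.016 0 0 0" --pt "0 0 0.018 0 0 0" --pt "0 0 0.018 0 0 0"

```text
clock: 7.63
eef_pos: [0.5375, -0.0266, 0.0826]
orientation: [3.133, 0.236, 0.001]
ft_force: [-0.4, 0.1, -4.8]
width: 0.106
```

Run:
```python
from h import *
from mv import *
p,R=load(); save(p-[0,0,.018],R)
a=snap('scene')
o=arm.observe();print(o['eef_pos'],o['orientation'],o['ft_force'],o['qpos'],o['width'])
u=proj(a,o['eef_pos']); print(u)
x,y=int(u[0]),int(u[1])
zoom(a,x-35,y-25,70,60,10,'z8.png')
```

```text
[ 0.53775153 -0.02655947  0.08309412] [3.13253917e+00 2.35969722e-01 1.87067149e-03] [-0.01160629 -0.47532671 -4.59811207] [-1.54727402e-01  1.44818559e-01  1.62388940e+00  1.00209777e-04
  1.37168452e+00  1.26567600e+00] 0.10410396675071881
[250.93030544 208.45632336]
```

View pics/z8.png

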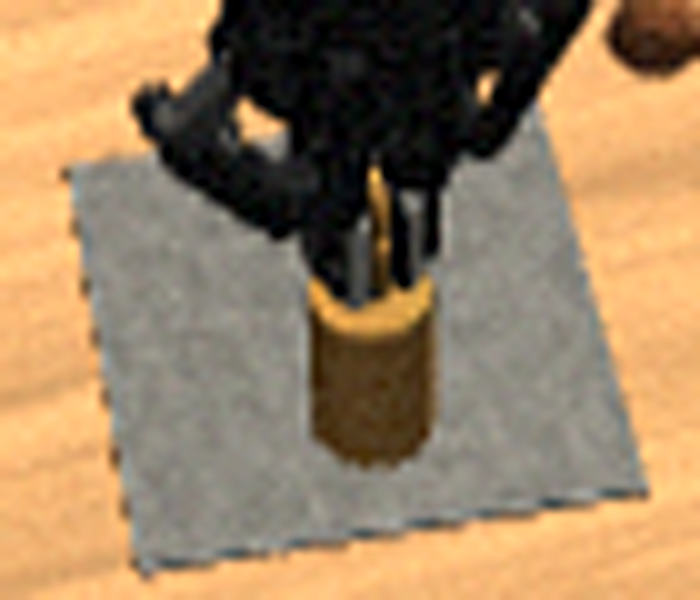

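Call:
step_arm --pt "0 0 0.002 0 0 0" --pt "0 0 0.0035 0 0 0" --pt "0 0 0.0045 0 0 0" --pt "0 0 0.0055 0 0 0" --pt "0 0 0.0055 0 0 0"

```text
clock: 8.1
eef_pos: [0.538, -0.0265, 0.0777]
orientation: [3.133, 0.236, 0.002]
ft_force: [-0.8, -0.1, -1.5]
width: 0.106
```

Contact is starting (force -4.6 → -1.5 N). A bit lower, then release.

Call:
step_arm --pt "0 0 0.001 0 0 0" --pt "0 0 0.001 0 0 0"

```text
clock: 8.27
eef_pos: [0.5384, -0.0266, 0.0776]
orientation: [3.132, 0.235, 0.004]
ft_force: [-2.6, 0.1, 4.8]
width: 0.101
```

Call:
step_arm --pt "0 0 0 0 0 0" --pt "0 0 0 0 0 0" --pt "0 0 0 0 0 0" --claw 0.03

```text
clock: 8.52
eef_pos: [0.538, -0.0265, 0.076]
orientation: [3.133, 0.235, 0.002]
ft_force: [1.0, -0.0, 0.2]
width: 0.355
```

Run:
```python
from h import *
from mv import *
p,R=load(); save(p-[0,0,.0065],R); print(load()[0])
a=snap('scene')
o=arm.observe();print(o['eef_pos'],o['orientation'],o['ft_force'],o['qpos'],o['width'])
x,y=250,208
zoom(a,x-35,y-25,70,60,10,'z9.png')
```

```text
[ 0.53801351 -0.02694515  0.0755    ]
[ 0.5378482  -0.02652295  0.07583429] [3.13274768e+00 2.35399840e-01 9.37641844e-04] [-0.25575407 -0.31434205 -0.14942574] [-1.54646922e-01  1.52000131e-01  1.63117633e+00  1.25953122e-04
  1.35783196e+00  1.26612141e+00] 0.3536326763799732
```

View pics/z9.png

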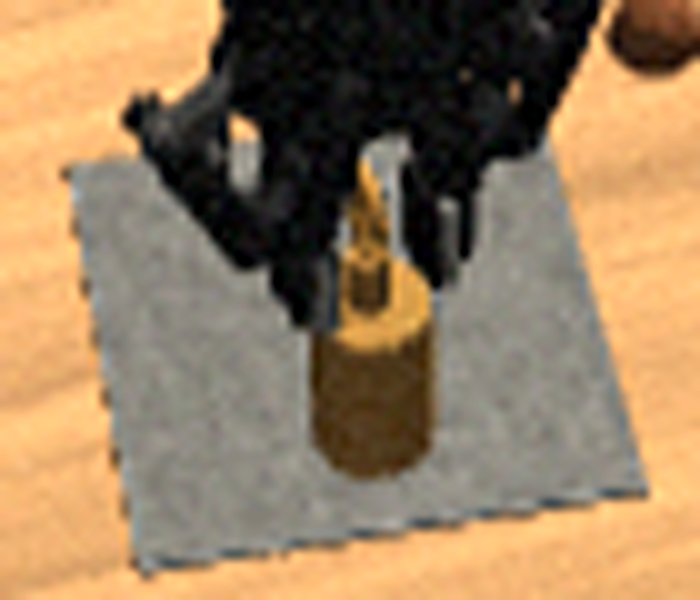

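Call:
step_arm --pt "0 0 -0.03 0 0 0" --pt "0 0 -0.065 0 0 0" --pt "-0.03 0 -0.1 0 0 0" --pt "-0.07 0 -0.11 0 0 0"

```text
clock: 8.9
eef_pos: [0.4749, -0.037, 0.1898]
orientation: [3.13, 0.237, 0.014]
ft_force: [-0.4, -2.0, 0.7]
width: 0.348
```

Run:
```python
from h import *
from mv import *
apply([[-0.07, 0, -0.11, 0, 0, 0]]); print(load()[0])
a=snap('scene');b=snap('top')
o=arm.observe();print(o['eef_pos'],o['orientation'],o['ft_force'],o['qpos'],o['width'])
x,y=250,208
zoom(a,x-20,y-25,45,45,13,'z10.png')
zoom(b,225,170,80,80,7,'z11.png')
```

```text
[ 0.46879933 -0.03740447  0.1855    ]
[ 0.46962825 -0.03701173  0.18869918] [3.13068722 0.23378581 0.00817436] [ 1.22402108 -0.10025235  0.44059414] [-1.98618474e-01 -7.81216156e-02  1.63700009e+00 -6.92293166e-04
  1.57711215e+00  1.22309712e+00] 0.3550980067508104
```

View pics/z10.png

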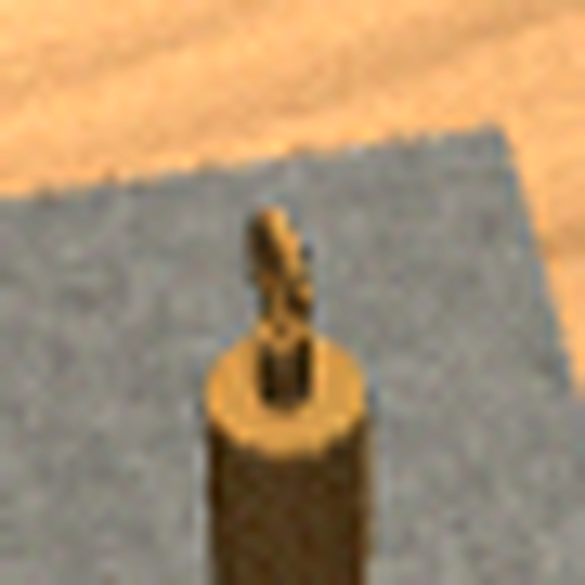

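View pics/z11.png

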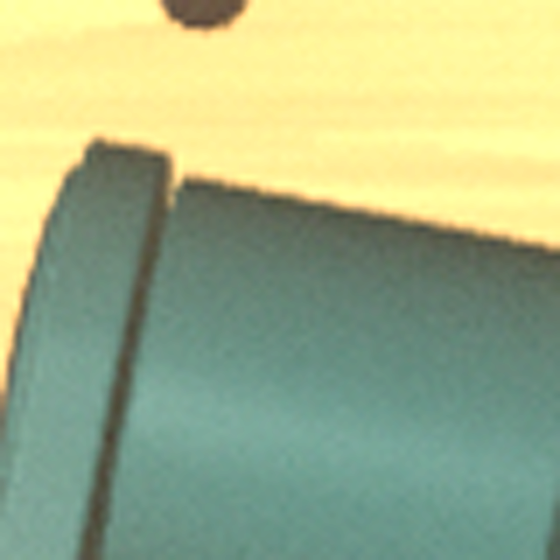

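Run:
```python
from h import *
a=snap('scene')
x0,y0,W,s=238,185,28,14
# body top ellipse centre estimate from z10: ((207+368)/2,(~ 325..455)) 
u=np.array([(205+368)/2/13+230-.5,395/13+183-.5]); c=atz(a,u,.063,False)[:2]; print(u,c)
base=cv2.resize(a['color'][y0:y0+W,x0:x0+W,::-1],(W*s,W*s),interpolation=cv2.INTER_CUBIC)
base=np.clip(base.astype(float)*1.4,0,255).astype(np.uint8)
T=[base]
for yaw in (.15,.15+np.pi,-.2,0.5,.15+np.pi+.35):
    t=base.copy(); ov(t,a,circ(c,.018,.063),x0,y0,s,(0,255,0)); h=hook(c,yaw,.003); ov(t,a,h,x0,y0,s); ov(t,a,h[-4:],x0,y0,s,(255,0,0)); T.append(t)
z=np.vstack([np.hstack(T[:3]),np.hstack(T[3:])]); z=cv2.resize(z,(800,533)); cv2.imwrite('pics/z12.png',z)
```

```text
[251.53846154 212.88461538] [ 0.53735807 -0.02508799]
```

View pics/z12.png

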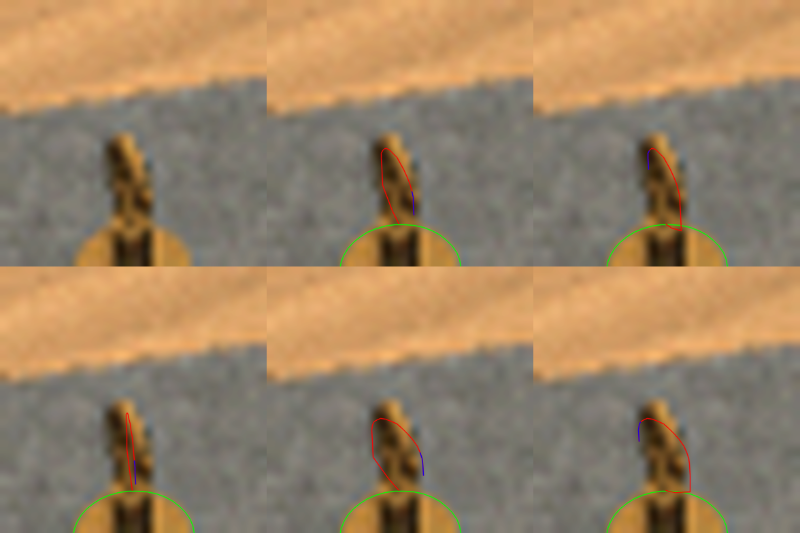

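```bash
cat > fity.py <<'E'
from h import *
from scipy.optimize import minimize
def render(p,c,yaw,z0,box,S=8):
    x0,y0,W,H=box; m=np.zeros((H*S,W*S),np.uint8)
    h=hook(c,yaw,z0)
    q=np.array([(proj(p,P)+.5-[x0,y0])*S for P in h])
    sc=np.linalg.norm(proj(p,h[0]+[0,0,.003])-proj(p,h[0]-[0,0,.003]))  # vertical, foreshortened
    T=np.array(p['extrinsics']); dist=np.linalg.norm(h[0]-T[:3,3]); w=.006*p['K'][0,0]/dist*S
    cv2.polylines(m,[np.round(q*16).astype(np.int32).reshape(-1,1,2)],False,255,int(round(w)),cv2.LINE_AA,4)
    # neck
    n=[np.array([c[0],c[1],z0+z]) for z in (.062,.081)]
    q=np.array([(proj(p,P)+.5-[x0,y0])*S for P in n]); 
    cv2.line(m,tuple(np.round(q[0]).astype(int).tolist()),tuple(np.round(q[1]).astype(int).tolist()),255,int(round(2*w)))
    e=np.array([(proj(p,P)+.5-[x0,y0])*S for P in circ(c,.018,z0+.06)])
    cv2.fillPoly(m,[np.round(e).astype(np.int32).reshape(-1,1,2)],255)
    return cv2.resize(m,(W,H),interpolation=cv2.INTER_AREA)/255.
E
python3 - <<'E'
from fity import *
acc=[snap('scene')['color'].astype(float) for _ in range(3)]
a=snap('scene'); im=np.mean(acc+[a['color'].astype(float)],0)
box=(241,196,22,20)
x0,y0,W,H=box; c=im[y0:y0+H,x0:x0+W]
np.set_printoptions(linewidth=200)
b=c[:,:,2]; print(b.astype(int))
np.save('hookb.npy',c)
bm=np.median(b[:,:5]); 
cov=np.clip((bm-b)/(bm-25),0,1)
best=[]
for k in range(0,360,6):
    r=(9e9,)
    for dx in np.arange(-.004,.0041,.001):
        for dy in np.arange(-.004,.0041,.001):
            m=render(a,(.5374+dx,-.0255+dy),np.radians(k),.003,box)
            e=((m-cov)**2)[:16].sum()
            if e<r[0]: r=(e,dx,dy)
    best.append((k,)+r)
best.sort(key=lambda t:t[1])
for t in best[:14]: print(np.round(t,4))
E
```

```text
[[75 81 85 79 80 77 79 79 82 84 82 88 83 78 80 79 81 80 76 78 79 75]
 [75 73 78 80 77 80 78 80 83 85 83 85 81 80 80 77 75 74 77 74 78 74]
 [77 78 77 77 81 82 80 80 85 85 83 80 82 78 77 78 77 77 76 71 75 80]
 [76 79 81 83 84 87 82 80 62 41 62 77 80 82 81 83 83 83 81 74 78 80]
 [77 79 83 84 83 87 82 76 31 17 49 61 85 83 85 85 83 83 80 78 80 81]
 [80 76 79 79 78 82 80 76 21  8 37 48 87 85 81 80 82 81 74 75 77 78]
 [79 79 76 78 74 80 76 71 33 13 20 43 50 84 81 80 78 79 76 77 79 79]
 [84 82 80 77 77 76 77 75 41 13 15 37 52 86 84 79 79 83 78 75 76 77]
 [81 81 80 79 81 83 78 77 37 22 19 27 39 84 77 79 80 80 77 74 77 78]
 [83 80 79 81 81 85 79 79 72 15 25 18 33 80 79 81 81 80 82 80 81 81]
 [82 75 82 85 82 83 80 79 79 20 26 15 14 80 77 76 77 77 81 78 79 84]
 [78 70 80 81 82 83 81 80 71 25 30 27 27 84 75 75 77 75 76 75 72 81]
 [75 72 74 76 77 80 82 82 61 38 25 35 35 75 80 76 76 76 75 78 75 80]
 [74 75 81 84 85 88 85 56 39 26 35 33 16 53 56 72 80 76 75 77 76 77]
 [75 80 80 80 84 73 53 44 35 15 20 18  9 47 46 48 75 77 79 82 81 81]
 [73 76 77 76 79 53 43 47 35 14 16 13 14 48 42 44 58 83 85 84 83 
[... 232 characters left out ...]
9 45 46 44 44 47 48 46 48 48 27 51 78 74 75 73]]
[0.     3.7632 0.     0.    ]
[6.     4.5549 0.     0.    ]
[ 3.5400e+02  5.2708e+00  1.0000e-03 -1.0000e-03]
[ 1.8000e+02  6.8216e+00  1.0000e-03 -1.0000e-03]
[ 1.8600e+02  7.2195e+00  1.0000e-03 -1.0000e-03]
[12.      7.5572  0.      0.    ]
[ 1.7400e+02  7.8289e+00  0.0000e+00 -1.0000e-03]
[ 3.4800e+02  8.2097e+00  0.0000e+00 -1.0000e-03]
[ 3.3000e+02  9.3559e+00  1.0000e-03 -1.0000e-03]
[ 1.6800e+02  9.3623e+00  0.0000e+00 -1.0000e-03]
[ 1.9200e+02  9.5972e+00  0.0000e+00 -1.0000e-03]
[3.36000e+02 1.00946e+01 1.00000e-03 0.00000e+00]
[ 3.24000e+02  1.01354e+01  1.00000e-03 -1.00000e-03]
[ 3.42000e+02  1.04674e+01  1.00000e-03 -1.00000e-03]
```

```bash
cat > eye.py <<'E'
from fity import *
def eyepts(c,yaw,ze):
    R=.0165; zc=ze+.014
    P=[(-R,ze+.046)]+[(R*np.cos(t),zc+R*np.sin(t)) for t in np.linspace(np.pi,2*np.pi,17)]+[(R,ze+.046)]
    return [np.array([c[0]-y*np.sin(yaw),c[1]+y*np.cos(yaw),z]) for y,z in P]
def rend_eye(p,c,yaw,ze,box,S=8):
    x0,y0,W,H=box; m=np.zeros((H*S,W*S),np.uint8)
    h=eyepts(c,yaw,ze); q=np.array([(proj(p,P)+.5-[x0,y0])*S for P in h])
    T=np.array(p['extrinsics']); dist=np.linalg.norm(h[0]-T[:3,3]); w=.005*p['K'][0,0]/dist*S
    cv2.polylines(m,[np.round(q*16).astype(np.int32).reshape(-1,1,2)],False,255,int(round(w)),cv2.LINE_AA,4)
    for zz in (ze+.046,ze+.074):
        e=np.array([(proj(p,P)+.5-[x0,y0])*S for P in circ(c,.022,zz)])
        cv2.fillPoly(m,[np.round(e).astype(np.int32).reshape(-1,1,2)],255)
    return cv2.resize(m,(W,H),interpolation=cv2.INTER_AREA)/255.
E
python3 - <<'E'
from eye import *
a=snap('scene'); b=snap('top')
np.save('ims.npy',a['color'])
for z in (.239,): print('carrier top',atz(b,(143,182.6),z,False))
x0,y0,W,H,s=322,140,42,50,12
zoom(a,x0,y0,W,H,s,'e1.png')
def dr(t,x0,y0,s):
    for yaw,col in ((.344,(0,0,255)),(.0,(0,255,0)),(.7,(255,0,0))):
        ov(t,a,eyepts((.583,.214),yaw,.165),x0,y0,s,col)
    ov(t,a,circ((.583,.214),.022,.239),x0,y0,s)
zoom(a,x0,y0,W,H,s,'e2.png',1.6,dr)
x0,y0,W,H,s=120,160,50,45,12
zoom(b,x0,y0,W,H,s,'e3.png',1.2,lambda t,x0,y0,s:(ov(t,b,eyepts((.583,.214),.344,.165),x0,y0,s),ov(t,b,circ((.583,.214),.022,.239),x0,y0,s)))
z=np.hstack([cv2.imread('pics/e1.png'),cv2.imread('pics/e2.png')]); cv2.imwrite('pics/e12.png',cv2.resize(z,(800,476)))
E
```

```text
carrier top [0.58004793 0.21132932 0.239     ]
```

View pics/e12.png

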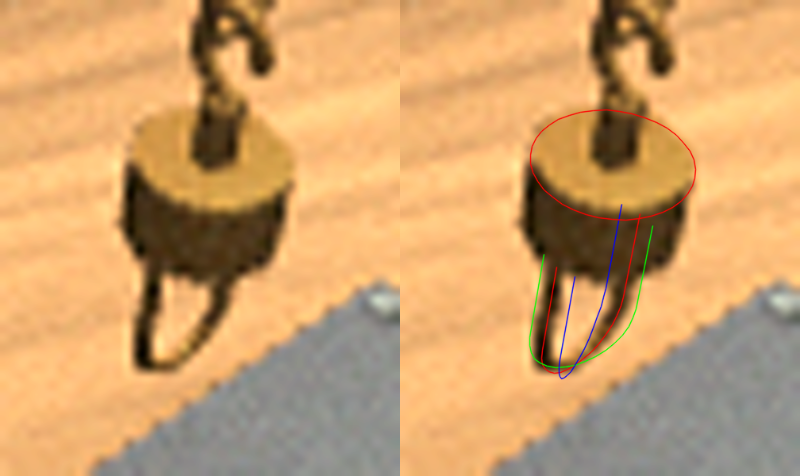

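View pics/e3.png

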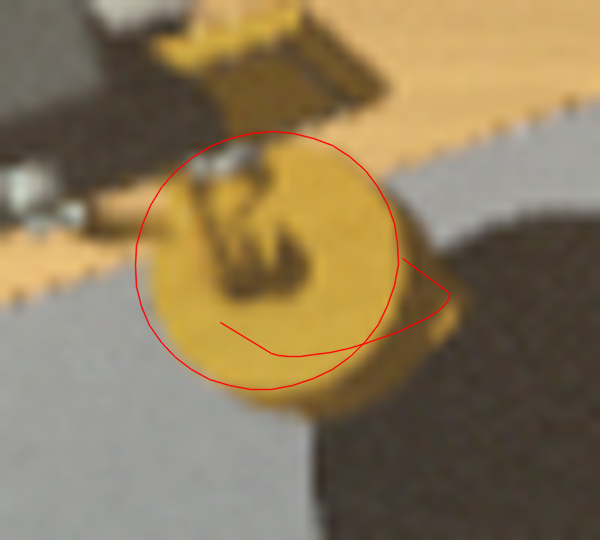

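Run:
```python
from eye import *
from scipy.optimize import minimize
a=snap('scene'); im=np.load('ims.npy').astype(float)
box=(330,164,20,16); x0,y0,W,H=box
g=im[y0:y0+H,x0:x0+W].sum(2); 
np.set_printoptions(linewidth=200); print(g.astype(int))
wood=np.percentile(g,75); cov=np.clip((wood-g)/(wood-90),0,1)
wt=np.ones_like(cov); 
# mask grey stand region bottom right
yy,xx=np.mgrid[0:H,0:W]; 
res=[]
for yaw in np.arange(0,.9,.06):
  r=(9e9,)
  for u in np.arange(-.006,.0061,.001):      # along image x: lateral
    for ze in np.arange(.155,.176,.002):
      m=rend_eye(a,(.583+.59*u*1.0,.214+.82*u),yaw,ze,box)   # lateral dir approx camera x
      e=((m-cov)**2)[xx+yy<26].sum()
      if e<r[0]: r=(e,u,ze)
  res.append((yaw,)+r)
for t in sorted(res,key=lambda t:t[1])[:6]: print(np.round(t,4))
```

```text
[[345 349 347 362 342  61  80 103  91  86 103  89  86  90 107  94  95 105 100 105]
 [365 357 359 367 378 194  63  87  96  82  89  94  93 109 114 101  99 102 108  76]
 [357 360 353 346 353 329  56  75  84  84  78 110  93 100  94  93 114  88  95  95]
 [366 359 360 347 354 355 245 138  82 113  85  77  94 105  89  90 101  88  94  78]
 [354 346 359 357 361 364 353 142  78 148  79  71  77  89  98  97  93  80 193 250]
 [355 354 353 364 360 353 379 127  86 338 250 268 140 152 153  87 129 329 337 330]
 [358 359 357 347 354 336 377  72  59 387 337 343 315 327 115  95 253 352 355 354]
 [347 346 335 333 347 358 290  71 110 357 328 339 347 357 133  92 279 366 359 355]
 [348 332 332 335 338 347 270  65 129 347 351 353 355 308  94 138 355 370 375 365]
 [326 347 320 329 326 345 156  85 261 362 358 352 378 147  85 276 374 373 370 363]
 [339 339 346 353 360 381 120  96 292 384 368 378 254 139 202 370 367 358 346 350]
 [343 350 362 364 357 382  75  85 377 381 375 303 205 135 332 373 363 348 346 357]
 [359 377 354 361 366 374  72  67 398 371 313 285 138 332 357 350 360 357 349 345]
 [361 366 369 370 375 385  56  69 319 313 239 186 326 364 357 349 361 351 337 297]
 [367 366 356 365 359 372 165  65 131 141 195 331 371 350 341 350 328 262 285 260]
 [366 357 350 362 352 375 346 338 330 312 331 353 341 339 331 324 290 272 256 268]]
[0.36   7.1013 0.     0.169 ]
[0.3   7.167 0.    0.169]
[ 4.2000e-01  1.0713e+01 -1.0000e-03  1.6900e-01]
[ 0.24   11.1249  0.      0.169 ]
[ 4.80000e-01  1.73716e+01 -1.00000e-03  1.69000e-01]
[ 0.18   17.6399  0.      0.169 ]
```

Run:
```python
from mv import *
plan(np.array([.44,-.035,.13]),tilt(.10,.70),n=8)
```

```text
[[-0.0035, -0.0008, 0.0069, -0.0027, 0.1088, 0.0058], [-0.007, -0.0017, 0.0139, -0.0054, 0.2177, 0.0117], [-0.0105, -0.0025, 0.0208, -0.0082, 0.3265, 0.0175], [-0.0141, -0.0033, 0.0277, -0.0109, 0.4353, 0.0234], [-0.0176, -0.0042, 0.0347, -0.0136, 0.5441, 0.0292]]
[[-0.0066, -0.0007, 0.0041, -0.0027, 0.1089, 0.0059], [-0.0132, -0.0015, 0.0082, -0.0055, 0.2177, 0.0117], [-0.0198, -0.0023, 0.0123, -0.0082, 0.3265, 0.0176]]
end [ 0.44  -0.035  0.13 ] n 8
```

Call:
step_arm --pt "-0.0035 -0.0008 0.0069 -0.0027 0.1088 0.0058" --pt "-0.007 -0.0017 0.0139 -0.0054 0.2177 0.0117" --pt "-0.0105 -0.0025 0.0208 -0.0082 0.3265 0.0175" --pt "-0.0141 -0.0033 0.0277 -0.0109 0.4353 0.0234" --pt "-0.0176 -0.0042 0.0347 -0.0136 0.5441 0.0292" --claw 0.065

```text
clock: 9.82
eef_pos: [0.4539, -0.0349, 0.1501]
orientation: [-2.993, -0.18, -0.844]
ft_force: [-0.2, 0.6, 0.7]
width: 0.764
```

Run:
```python
from plant import arm
o=arm.observe(); print(o['eef_pos'],o['orientation'],o['qpos'])
```

```text
[ 0.45385926 -0.03493729  0.15014901] [-2.99312198 -0.18022894 -0.84407447] [-0.37449855 -0.47068499  2.10546013  0.28732935  1.02873454  0.98721084]
```

Call:
step_arm --pt "-0.0066 -0.0007 0.0041 -0.0027 0.1089 0.0059" --pt "-0.0132 -0.0015 0.0082 -0.0055 0.2177 0.0117" --pt "-0.0198 -0.0023 0.0123 -0.0082 0.3265 0.0176"

```text
clock: 10.07
eef_pos: [0.4427, -0.034, 0.1294]
orientation: [-2.805, -0.141, -1.314]
ft_force: [-1.6, 0.2, -1.4]
width: 0.762
```

Run:
```python
from plant import arm
o=arm.observe(); print(o['eef_pos'],o['orientation'],o['qpos'],o['ft_force'])
```

```text
[ 0.44270094 -0.03404591  0.12937932] [-2.80490451 -0.14082318 -1.31388876] [-0.55612393 -0.67041981  2.38699134  0.70940233  0.80107108  0.57372176] [-1.59765736  0.19124258 -1.39163179]
```

```bash
cat > kin.py <<'E'
import numpy as np
from scipy.optimize import least_squares
from scipy.spatial.transform import Rotation as Ro
C=None
D=[([1.06688324,.0879651204,1.3722935,-1.25e-5,1.6836069,-.103102022],[.21435996,.50597085,.23811368],[-.62525562,-3.07806032,.00341217]),
([.257832773,-.239153409,1.70819706,1.44e-4,1.67116882,.285041448],[.3738056,.15715521,.22261038],[2.25104297,2.19064529,.00199818]),
([-.557102036,.323397535,1.17269117,3.94e-4,1.64864614,1.01482857],[.57968089,-.29426487,.19841099],[-3.13959608,.00173341,.00386217]),
([-.14909175,-.0259692,1.58527623,.00175985,1.58391742,.92917055],[.49181634,-.01607527,.18969839],[-3.04461534,-.765357919,.00129997]),
([-.154727402,.144818559,1.6238894,1e-4,1.37168452,1.265676],[.53775153,-.02655947,.08309412],[3.13253917,.235969722,.00187067]),
([-.198618474,-.0781216156,1.63700009,-.000692,1.57711215,1.22309712],[.46962825,-.03701173,.18869918],[3.13068722,.23378581,.00817436]),
([-.37449855,-.47068499,2.10546013,.28732935,1.02873454,.98721084],[.45385926,-.03493729,.15014901],[-2.99312198,-.18022894,-.84407447]),
([-.55612393,-.67041981,2.38699134,.70940233,.80107108,.57372176],[.44270094,-.03404591,.12937932],[-2.80490451,-.14082318,-1.31388876])]
def fkR(q,w=False):
    A=Ro.from_euler('ZY',[q[0],q[1]+q[2]]); B=A*Ro.from_euler('ZYZ',[q[3],q[4],q[5]])
    return (A,B)
def fkp(q,P):
    a0,d,h,L2,L3,e,Lt,dw=P
    A,B=fkR(q); Z=Ro.from_euler('Z',q[0]); U=Ro.from_euler('ZY',[q[0],q[1]])
    W=A*Ro.from_euler('Z',q[3])
    return Z.apply([a0,d,h])+U.apply([0,0,L2])+A.apply([e,0,L3])+W.apply([0,dw,0])+B.apply([0,0,Lt])
E
python3 - <<'E'
from kin import *
R=[fkR(q)[1].inv()*Ro.from_rotvec(r) for q,p,r in D]
for x in R: print(np.round(x.as_matrix(),3).tolist())
for fix in ('d','dw','both'):
    def g(P):
        P=P.copy()
        if fix=='d':P[7]=0
        if fix=='dw':P[1]=0
        return np.concatenate([fkp(q,P)-p for q,p,r in D])
    s=least_squares(g,[0,.03,.1,.45,.45,0,.3,.03]); print(fix,np.round(s.x,4),np.abs(s.fun).max())
E
```

```text
[[-0.0, -1.0, 0.0], [1.0, -0.0, -0.0], [0.0, 0.0, 1.0]]
[[0.0, -1.0, 0.0], [1.0, 0.0, 0.0], [-0.0, 0.0, 1.0]]
[[0.0, -1.0, 0.0], [1.0, 0.0, 0.0], [-0.0, 0.0, 1.0]]
[[0.0, -1.0, -0.0], [1.0, 0.0, -0.0], [0.0, -0.0, 1.0]]
[[-0.0, -1.0, 0.0], [1.0, -0.0, 0.0], [-0.0, 0.0, 1.0]]
[[-0.0, -1.0, -0.0], [1.0, -0.0, -0.0], [0.0, -0.0, 1.0]]
[[0.0, -1.0, -0.0], [1.0, 0.0, 0.0], [-0.0, -0.0, 1.0]]
[[-0.0, -1.0, 0.0], [1.0, -0.0, -0.0], [0.0, 0.0, 1.0]]
d [-0.      0.0566  0.1526  0.449   0.4998  0.1007  0.3168  0.03  ] 9.597119314530556e-08
dw [-0.0595  0.7221  0.1347  0.4636  0.5599  0.0985  0.321   0.056 ] 0.02042616677638967
both [-0.      0.0566  0.1526  0.449   0.4998  0.1007  0.3168  0.    ] 9.885564919431822e-08
```

```bash
cat >> kin.py <<'E'
PAR=[0,.0566,.1526,.449,.4998,.1007,.3168,0]
Cm=Ro.from_matrix([[0,-1,0],[1,0,0],[0,0,1]])
def _fit():
    global PAR
    s=least_squares(lambda P:np.concatenate([fkp(q,np.r_[P,0])-p for q,p,r in D]),PAR[:7]); PAR=np.r_[s.x,0]
_fit()
LO=np.array([-3.1,-.76,.27,-1.08,.17,-2.57]);HI=np.array([3.1,2.03,2.55,4.22,2.65,2.57])
def fk(q): return fkp(q,PAR),fkR(q)[1]*Cm
def ik(p,R,q0,m=.03):
    def g(q):
        a,b=fk(q); return np.r_[(a-p)*5,(b.inv()*R).as_rotvec()]
    q0=np.clip(q0,LO+m+1e-3,HI-m-1e-3)
    s=least_squares(g,q0,bounds=(LO+m,HI-m)); return s.x,np.abs(s.fun).max()
E
python3 - <<'E'
from kin import *
from mv import tilt
q0=np.array(D[-1][0])
for pitch in (.6,.7,.8,.9):
  for psi in (-.2,.0,.1,.2,.4,.6):
    out=[]
    for p,az in ((np.array([.537,-.0255,.03]),psi),(np.array([.537,-.0255,.03])-.06*np.array([np.cos(psi),np.sin(psi),0]),psi),(np.array([.581,.214,.105]),psi+.315),(np.array([.581,.214,.105])-.06*np.array([np.cos(psi+.315),np.sin(psi+.315),0]),psi+.315)):
        best=min((ik(p,tilt(az,pitch),q) for q in (q0,q0+[0,0,0,.8,0,-.8],q0+[0,0,0,-.7,0,.7])),key=lambda t:t[1])
        out.append('%.4f %s'%(best[1],np.round(best[0],2).tolist()))
    print(pitch,psi,*out,sep='\n   ')
E
```

```text
0.6
   -0.2
   0.0325 [-0.06, -0.09, 2.37, 3.98, 0.2, -2.32]
   0.0347 [-0.03, -0.25, 2.49, 4.19, 0.2, -2.52]
   0.0133 [0.35, -0.08, 2.11, -0.85, 0.25, 2.54]
   0.0162 [0.4, -0.23, 2.23, -0.83, 0.29, 2.54]
0.6
   0.0
   0.0000 [-0.3, -0.13, 2.37, 1.76, 0.25, -0.37]
   0.0000 [-0.38, -0.32, 2.5, 1.5, 0.31, -0.15]
   0.0201 [0.21, -0.11, 2.13, 0.53, 0.2, 0.98]
   0.0034 [0.2, -0.27, 2.27, 0.51, 0.2, 1.0]
0.6
   0.1
   0.0000 [-0.39, -0.12, 2.36, 1.6, 0.4, -0.32]
   0.0000 [-0.51, -0.29, 2.49, 1.44, 0.5, -0.23]
   0.0000 [0.15, -0.1, 2.14, 0.98, 0.26, 0.45]
   0.0000 [0.1, -0.26, 2.27, 0.96, 0.32, 0.45]
0.6
   0.2
   0.0000 [-0.46, -0.09, 2.34, 1.5, 0.54, -0.34]
   0.0000 [-0.62, -0.24, 2.45, 1.38, 0.66, -0.31]
   0.0000 [0.08, -0.09, 2.13, 1.13, 0.39, 0.22]
   0.0000 [-0.0, -0.24, 2.25, 1.11, 0.47, 0.2]
0.6
   0.4
   0.0000 [-0.58, -0.02, 2.27, 1.35, 0.78, -0.4]
   0.0000 [-0.76, -0.11, 2.35, 1.27, 0.92, -0.44]
   0.0000 [-0.04, -0.04, 2.08, 1.19, 0.65, -0.01]
   0.0000 [-0.16, -0.16, 2.19, 1.17, 0.76, -0.06]
0.6
   0.6
   0.0000 [-0.65, 0.08, 2.17, 1.23, 0.98, -0.47]
   0.0000 [-0.82
[... 3108 characters left out ...]
.0000 [0.19, -0.06, 1.94, 0.24, 0.62, 1.19]
   0.0000 [0.15, -0.21, 2.07, 0.27, 0.65, 1.14]
0.9
   0.2
   0.0000 [-0.35, -0.11, 2.17, 0.62, 0.59, 0.58]
   0.0000 [-0.46, -0.26, 2.28, 0.66, 0.67, 0.48]
   0.0000 [0.14, -0.05, 1.93, 0.38, 0.66, 0.97]
   0.0000 [0.09, -0.19, 2.06, 0.41, 0.7, 0.9]
0.9
   0.4
   0.0000 [-0.43, -0.07, 2.12, 0.75, 0.74, 0.26]
   0.0000 [-0.57, -0.18, 2.22, 0.76, 0.84, 0.15]
   0.0000 [0.07, -0.02, 1.9, 0.56, 0.78, 0.61]
   0.0000 [-0.03, -0.14, 2.01, 0.6, 0.84, 0.52]
0.9
   0.6
   0.0000 [-0.49, 0.0, 2.06, 0.78, 0.9, 0.03]
   0.0000 [-0.64, -0.07, 2.13, 0.78, 0.99, -0.08]
   0.0000 [0.0, 0.03, 1.85, 0.66, 0.93, 0.34]
   0.0000 [-0.11, -0.06, 1.93, 0.69, 0.99, 0.24]
```

```bash
cat >> mv.py <<'E'
def check(pt,Rt,q0,n=10):
    from kin import ik,LO,HI
    p,R=load(); rv=(R.inv()*Rt).as_rotvec(); q=np.array(q0); prev=q; w=0
    for s in np.linspace(1/n,1,n):
        q,e=ik(p+s*(pt-p),R*Ro.from_rotvec(rv*s),q,.005); 
        if e>1e-3: print('IK err',s,e)
        w=max(w,np.abs(q-prev).max()); prev=q
    print('q end',np.round(q,2),'marg',np.round(np.minimum(q-LO,HI-q).min(),2),'max dq/step',round(w,3)); return q
E
python3 - <<'E'
from mv import *
from kin import D
q=D[-1][0]
p1=np.array([.4753,-.0447,.05]);R1=tilt(.3,.7)
q=check(p1,R1,q); plan(p1,R1,n=5)
p2=np.array([.5374,-.0255,.028]);
check(p2,R1,q,5); plan(p2,R1,n=5)
E
```

```text
q end [-0.66 -0.28  2.36  1.06  0.8  -0.06] marg 0.19 max dq/step 0.067
[[-0.0078, 0.0026, 0.0155, 0.0306, 0.0, -0.0258], [-0.0157, 0.0053, 0.0311, 0.0612, 0.0, -0.0515], [-0.0235, 0.0079, 0.0466, 0.0918, 0.0, -0.0773], [-0.0314, 0.0106, 0.0621, 0.1224, 0.0, -0.1031], [-0.0392, 0.0132, 0.0777, 0.153, 0.0, -0.1289]]
end [ 0.4753 -0.0447  0.05  ] n 5
q end [-0.48 -0.08  2.26  1.18  0.62 -0.11] marg 0.29 max dq/step 0.041
[[0.005, 0.0, 0.0128, 0.0, 0.0, 0.0], [0.01, 0.0, 0.0255, 0.0, 0.0, 0.0], [0.015, 0.0, 0.0383, 0.0, 0.0, 0.0], [0.02, 0.0, 0.0511, 0.0, 0.0, 0.0], [0.025, 0.0, 0.0638, 0.0, 0.0, 0.0]]
end [ 0.5373 -0.0255  0.028 ] n 5
```

Call:
step_arm --pt "-0.0078 0.0026 0.0155 0.0306 0.0 -0.0258" --pt "-0.0157 0.0053 0.0311 0.0612 0.0 -0.0515" --pt "-0.0235 0.0079 0.0466 0.0918 0.0 -0.0773" --pt "-0.0314 0.0106 0.0621 0.1224 0.0 -0.1031" --pt "-0.0392 0.0132 0.0777 0.153 0.0 -0.1289"

```text
clock: 10.48
eef_pos: [0.4783, -0.0442, 0.0485]
orientation: [-2.708, -0.411, -1.26]
ft_force: [0.5, -0.2, -1.1]
width: 0.758
```

Call:
step_arm --pt "0 0 0 0 0 0" --pt "0 0 0 0 0 0"

```text
clock: 10.65
eef_pos: [0.4775, -0.0436, 0.0476]
orientation: [-2.709, -0.405, -1.254]
ft_force: [0.1, 0.4, 0.8]
width: 0.759
```

Run:
```python
from h import *
a=snap('scene');o=arm.observe();print(o['eef_pos'],o['orientation'],o['qpos'],o['ft_force'])
from mv import *
R=Ro.from_rotvec(o['orientation']).as_matrix(); z=R[:,2]; print('az',np.arctan2(z[1],z[0]),'pitch',np.arcsin(-z[2]),'y',R[:,1])
zoom(a,200,150,100,85,8,'z13.png')
```

```text
[ 0.4778817  -0.04361099  0.04889565] [-2.70862791 -0.40742959 -1.25762416] [-0.64694109 -0.27204797  2.35272607  1.06285705  0.79007981 -0.06020927] [-0.10067597 -0.31272322  0.35786614]
az 0.30120495129567165 pitch 0.7011253502853091 y [ 0.29506523 -0.95547504 -0.00199067]
```

View pics/z13.png

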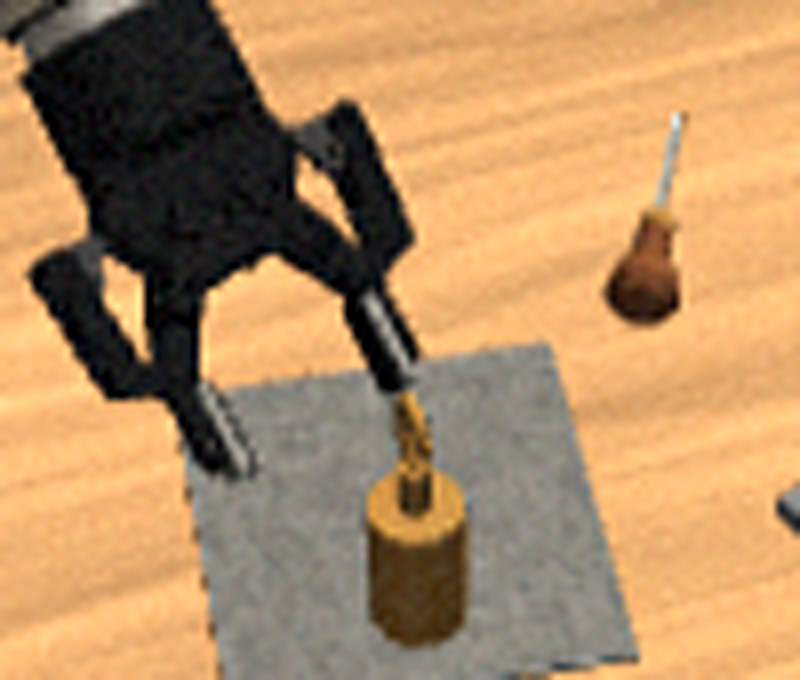

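Call:
step_arm --pt "0.005 0.0 0.0128 0.0 0.0 0.0" --pt "0.01 0.0 0.0255 0.0 0.0 0.0" --pt "0.015 0.0 0.0383 0.0 0.0 0.0" --pt "0.019 0.0 0.049 0.0 0.0 0.0" --pt "0.0235 0.0 0.062 0.0 0.0 0.0"

```text
clock: 11.12
eef_pos: [0.5389, -0.0249, 0.0297]
orientation: [-2.708, -0.412, -1.266]
ft_force: [0.0, 0.7, 0.4]
width: 0.756
```

Call:
step_arm --pt "0 0 0 0 0 0" --pt "0 0 0 0 0 0"

```text
clock: 11.28
eef_pos: [0.5382, -0.0246, 0.0288]
orientation: [-2.707, -0.413, -1.263]
ft_force: [-0.1, 0.8, -0.5]
width: 0.764
```

Run:
```python
from h import *
from mv import *
save([.4753,-.0447,.05],tilt(.3,.7)); apply([[0.0235, 0.0, 0.062, 0.0, 0.0, 0.0]]); print(load()[0])
a=snap('scene');o=arm.observe();print(o['eef_pos'],o['orientation'],o['ft_force'],o['width'])
zoom(a,210,160,80,70,9,'z14.png')
```

```text
[ 0.53506521 -0.02621245  0.02803229]
[ 0.53784375 -0.0248651   0.02866538] [-2.70790943 -0.41161768 -1.26258468] [-0.56466497 -0.05984873 -0.16707361] 0.7563431697520012
```

View pics/z14.png

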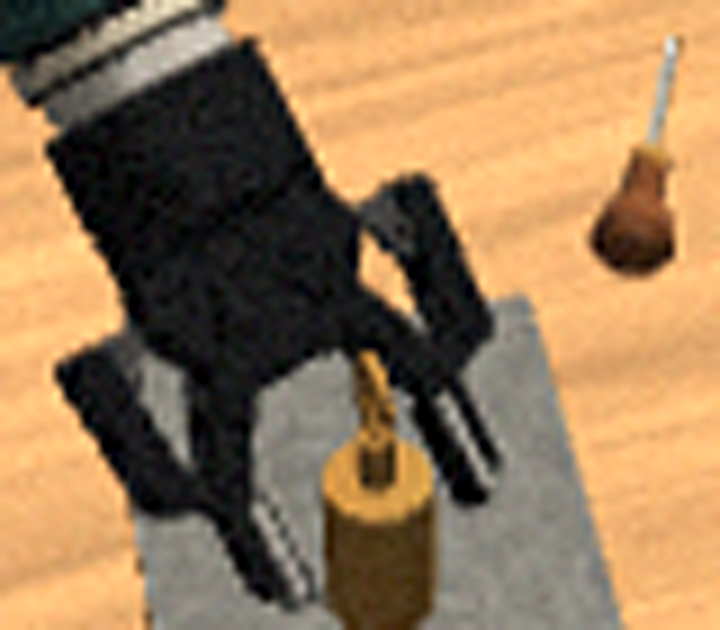

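Call:
step_arm --pt "0.002 0 0.0023 0 0 0" --pt "0.0039 0 0.0046 0 0 0"

```text
clock: 11.5
eef_pos: [0.5435, -0.0237, 0.0282]
orientation: [-2.709, -0.409, -1.262]
ft_force: [-1.0, -0.1, 0.3]
width: 0.763
```

Call:
step_arm --pt "0 0 0 0 0 0" --pt "0 0 0 0 0 0" --pt "0 0 0 0 0 0" --pt "0 0 0 0 0 0" --pt "0 0 0 0 0 0" --claw 0.0

```text
clock: 11.92
eef_pos: [0.5439, -0.0241, 0.028]
orientation: [-2.709, -0.409, -1.262]
ft_force: [-2.6, -2.7, 5.7]
width: 0.405
```

Run:
```python
from h import *
from mv import *
apply([[0.0039, 0, 0.0046, 0, 0, 0]]); print(load()[0])
a=snap('scene');o=arm.observe();print(o['eef_pos'],o['orientation'],o['ft_force'],o['width'])
zoom(a,210,160,80,70,9,'z15.png')
```

```text
[ 0.54082658 -0.02443025  0.02805178]
[ 0.54390336 -0.02413814  0.02793742] [-2.70925076 -0.40856711 -1.26190737] [-4.46547582 -2.0944339   5.72138437] 0.4079222430122531
```

View pics/z15.png

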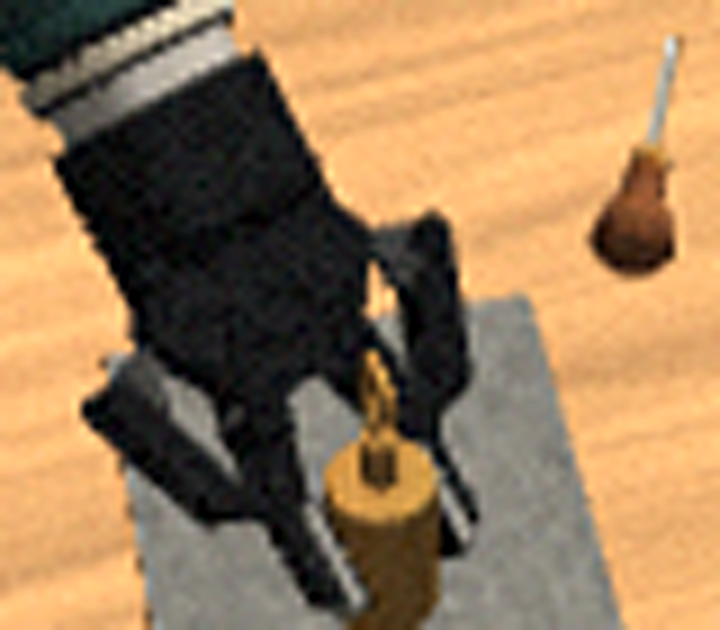

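Run:
```python
from mv import *
p,R=load(); plan(p+[0,0,.03],R,n=5)
```

```text
[[0.0046, 0.0, -0.0039, 0.0, 0.0, 0.0], [0.0092, 0.0, -0.0077, 0.0, 0.0, 0.0], [0.0138, 0.0, -0.0116, 0.0, 0.0, 0.0], [0.0184, 0.0, -0.0155, 0.0, 0.0, 0.0], [0.0229, 0.0, -0.0193, 0.0, 0.0, 0.0]]
end [ 0.5408 -0.0244  0.058 ] n 5
```

Call:
step_arm --pt "0.0046 0.0 -0.0039 0.0 0.0 0.0" --pt "0.0092 0.0 -0.0077 0.0 0.0 0.0" --pt "0.0138 0.0 -0.0116 0.0 0.0 0.0" --pt "0.0184 0.0 -0.0155 0.0 0.0 0.0" --pt "0.0229 0.0 -0.0193 0.0 0.0 0.0"

```text
clock: 12.38
eef_pos: [0.5413, -0.0223, 0.0544]
orientation: [-2.71, -0.41, -1.251]
ft_force: [-0.3, -0.4, -4.1]
width: 0.401
```

Run:
```python
from h import *
a=snap('scene');o=arm.observe();print(o['eef_pos'],o['orientation'],o['ft_force'],o['ft_torque'],o['width'],o['qpos'])
zoom(a,210,160,80,70,9,'z16.png')
```

```text
[ 0.54222785 -0.02262426  0.05608706] [-2.70898552 -0.4106047  -1.25514768] [ 1.17944716  1.01482458 -4.00414704] [-0.25286632  0.82306644 -0.01229597] 0.40090132579085713 [-0.46997321 -0.13964385  2.23213242  1.07500829  0.6506529   0.03659459]
```

View pics/z16.png

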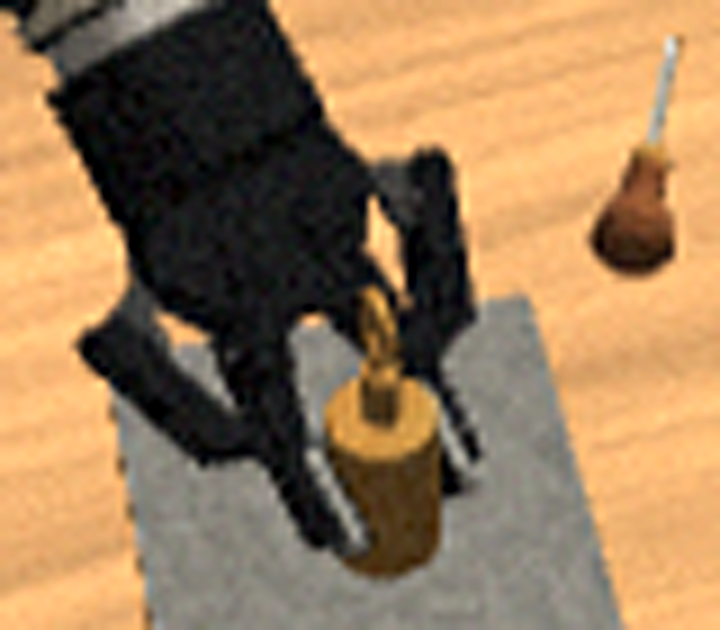

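Run:
```python
from mv import *
q=[-0.46997321,-0.13964385,2.23213242,1.07500829,0.6506529,0.03659459]
p1=np.array([.530,.06,.11]);R1=tilt(.42,.7)
q=check(p1,R1,q,5); plan(p1,R1,n=5)
p2=np.array([.535,.199,.108]);R2=tilt(.615,.7)
q=check(p2,R2,q,5); plan(p2,R2,n=6)
```

```text
q end [-0.31 -0.29  2.21  0.9   0.71  0.29] marg 0.34 max dq/step 0.051
[[0.0098, -0.0168, -0.0045, 0.0184, 0.0, -0.0155], [0.0197, -0.0335, -0.0089, 0.0367, 0.0, -0.0309], [0.0295, -0.0503, -0.0134, 0.0551, 0.0, -0.0464], [0.0394, -0.0671, -0.0179, 0.0734, 0.0, -0.0618], [0.0492, -0.0839, -0.0223, 0.0918, 0.0, -0.0773]]
end [0.53 0.06 0.11] n 5
q end [ 0.01 -0.2   2.15  0.88  0.6   0.37] marg 0.4 max dq/step 0.065
[[0.0063, -0.0208, 0.008, 0.0249, 0.0, -0.0209], [0.0126, -0.0416, 0.016, 0.0497, 0.0, -0.0419], [0.019, -0.0624, 0.0241, 0.0746, 0.0, -0.0628], [0.0253, -0.0832, 0.0321, 0.0994, 0.0, -0.0838], [0.0316, -0.104, 0.0401, 0.1243, 0.0, -0.1047]]
[[0.0084, -0.0189, 0.0105, 0.0248, 0.0, -0.0209]]
end [0.535 0.199 0.108] n 6
```

Call:
step_arm --pt "0.0098 -0.0168 -0.0045 0.0184 0.0 -0.0155" --pt "0.0197 -0.0335 -0.0089 0.0367 0.0 -0.0309" --pt "0.0295 -0.0503 -0.0134 0.0551 0.0 -0.0464" --pt "0.0394 -0.0671 -0.0179 0.0734 0.0 -0.0618" --pt "0.0492 -0.0839 -0.0223 0.0918 0.0 -0.0773"

```text
clock: 12.85
eef_pos: [0.5305, 0.0624, 0.1065]
orientation: [-2.641, -0.565, -1.219]
ft_force: [-0.0, 0.0, -4.5]
width: 0.401
```

Call:
step_arm --pt "0.0063 -0.0208 0.008 0.0249 0.0 -0.0209" --pt "0.0126 -0.0416 0.016 0.0497 0.0 -0.0419" --pt "0.019 -0.0624 0.0241 0.0746 0.0 -0.0628" --pt "0.0253 -0.0832 0.0321 0.0994 0.0 -0.0838" --pt "0.0316 -0.104 0.0401 0.1243 0.0 -0.1047"

```text
clock: 13.27
eef_pos: [0.5346, 0.1782, 0.1043]
orientation: [-2.537, -0.764, -1.171]
ft_force: [0.5, -0.4, -5.8]
width: 0.407
```

Call:
step_arm --pt "0.0084 -0.0189 0.0105 0.0248 0.0 -0.0209" --pt "0.0084 -0.0189 0.0105 0.0248 0.0 -0.0209" --pt "0.0084 -0.0189 0.0105 0.0248 0.0 -0.0209"

```text
clock: 13.52
eef_pos: [0.5355, 0.2012, 0.1041]
orientation: [-2.515, -0.802, -1.161]
ft_force: [-0.5, 0.1, -4.8]
width: 0.406
```

Run:
```python
from eye import *
a=snap('scene');b=snap('top');o=arm.observe();print(o['clock'],o['eef_pos'],o['orientation'],o['ft_force'],o['ft_torque'],o['width'],o['qpos'])
from mv import *
R=Ro.from_rotvec(o['orientation']).as_matrix(); z=R[:,2]; az=np.arctan2(z[1],z[0]);print('az',az,'pitch',np.arcsin(-z[2]),'y',R[:,1])
ax=o['eef_pos'][:2]-.0066*np.array([np.cos(az),np.sin(az)]); print('axis',ax,'saddle z',o['eef_pos'][2]+.082)
def dr(t,x0,y0,s):
    ov(t,a,hook(ax,az-.27,o['eef_pos'][2]-.0249),x0,y0,s); ov(t,a,circ(ax,.018,o['eef_pos'][2]-.0249+.06),x0,y0,s,(0,255,0))
    ov(t,a,eyepts((.581,.214),.345,.165),x0,y0,s,(255,0,0))
zoom(a,300,130,75,70,10,'z17.png',1.5); zoom(a,300,130,75,70,10,'z18.png',1.5,dr)
zoom(b,120,150,80,70,8,'z19.png',1.3)
for f in ('z17','z18'):
    cv2.imwrite(f'pics/{f}.png',cv2.imread(f'pics/{f}.png')[:600])
```

```text
13.6167 [0.53645129 0.19979664 0.10516313] [-2.51570698 -0.79879503 -1.16450118] [-0.34125963 -0.20078528 -4.62260959] [-0.54538294  0.71312789 -0.0795362 ] 0.40330226526945046 [ 0.01006786 -0.18749127  2.14953912  0.88086804  0.59909785  0.36500777]
az 0.6168535471014034 pitch 0.7032774461984639 y [ 0.57744454 -0.81642857 -0.00148318]
axis [0.53106765 0.19597873] saddle z 0.18716313403356305
```

View pics/z17.png

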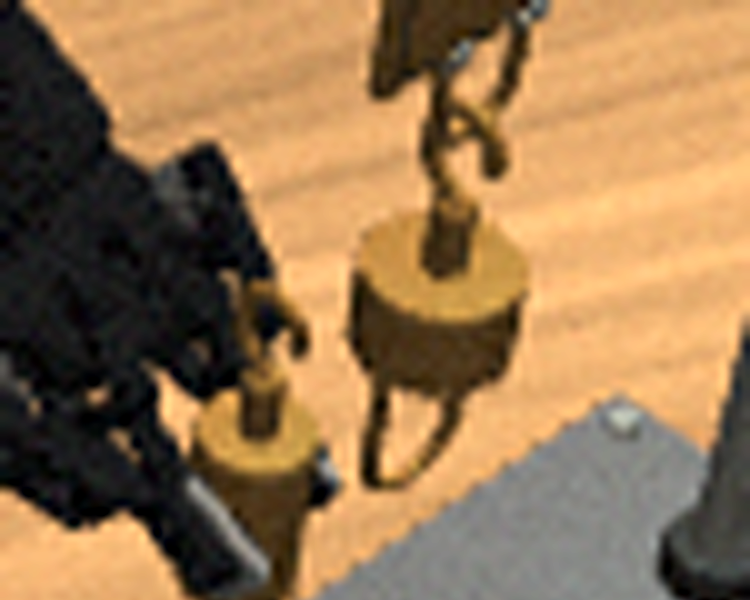

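View pics/z18.png

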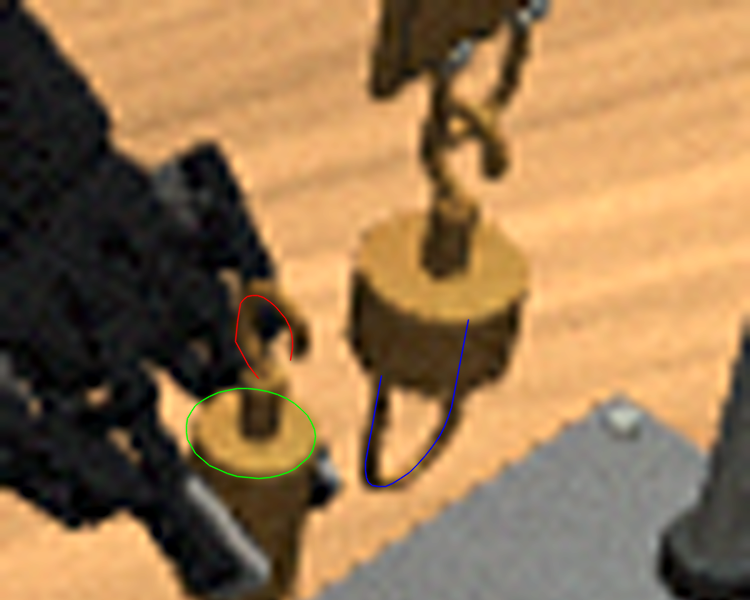

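View pics/z19.png

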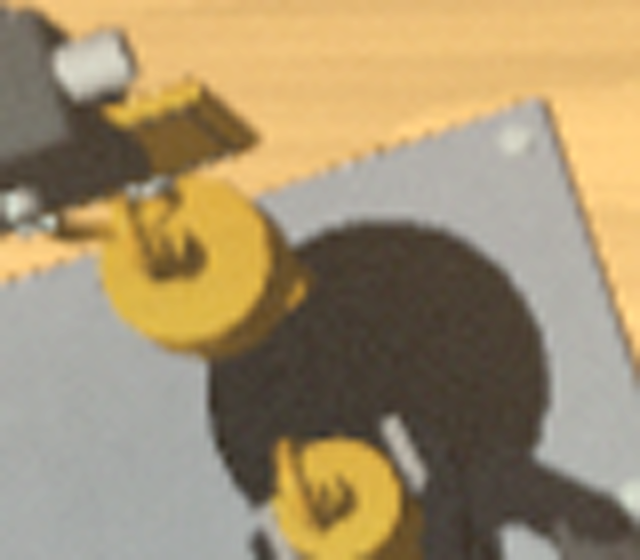

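Run:
```python
from eye import *
b=snap('top')
print(atz(b,(120+338/8-.5,150+500/8-.5),.140,False),atz(b,(120+186/8-.5,150+265/8-.5),.2385,False))
a=snap('scene')
print(atz(a,(300+257/10-.5,130+432/10-.5),.140,False),atz(a,(300+440/10-.5,130+266/10-.5),.2385,False))
```

```text
[0.5314704 0.1946342 0.14     ] [0.58009303 0.2119701  0.2385    ]
[0.53116769 0.1979938  0.14      ] [0.57998192 0.21469462 0.2385    ]
```

Run:
```python
from mv import *
p,R=load()
q=[ 0.01006786,-0.18749127,2.14953912,0.88086804,0.59909785,0.36500777]
d=np.array([.0487,.0172,.003])
check(p+d,R,q,5); plan(p+d,R,n=15)
```

```text
q end [ 0.05 -0.07  2.04  0.87  0.57  0.4 ] marg 0.4 max dq/step 0.025
[[0.0023, 0.0009, 0.0024, 0.0, 0.0, 0.0], [0.0046, 0.0019, 0.0048, 0.0, 0.0, 0.0], [0.0069, 0.0028, 0.0072, 0.0, 0.0, 0.0], [0.0092, 0.0037, 0.0096, 0.0, 0.0, 0.0], [0.0114, 0.0047, 0.012, 0.0, 0.0, 0.0]]
[[0.0023, 0.0009, 0.0024, 0.0, 0.0, 0.0], [0.0046, 0.0019, 0.0048, 0.0, 0.0, 0.0], [0.0069, 0.0028, 0.0072, 0.0, 0.0, 0.0], [0.0092, 0.0037, 0.0096, 0.0, 0.0, 0.0], [0.0115, 0.0047, 0.0121, 0.0, 0.0, 0.0]]
[[0.0023, 0.0009, 0.0024, 0.0, 0.0, 0.0], [0.0046, 0.0018, 0.0048, 0.0, 0.0, 0.0], [0.0068, 0.0028, 0.0072, 0.0, 0.0, 0.0], [0.0091, 0.0037, 0.0096, 0.0, 0.0, 0.0], [0.0114, 0.0046, 0.012, 0.0, 0.0, 0.0]]
end [0.5837 0.2162 0.111 ] n 15
```

Call:
step_arm --pt "0.0023 0.0009 0.0024 0.0 0.0 0.0" --pt "0.0046 0.0019 0.0048 0.0 0.0 0.0" --pt "0.0069 0.0028 0.0072 0.0 0.0 0.0" --pt "0.0092 0.0037 0.0096 0.0 0.0 0.0" --pt "0.0114 0.0047 0.012 0.0 0.0 0.0"

```text
clock: 14.13
eef_pos: [0.5545, 0.2056, 0.1086]
orientation: [-2.514, -0.798, -1.17]
ft_force: [-0.0, 0.3, -5.6]
width: 0.403
```

Call:
step_arm --pt "0.0023 0.0009 0.0024 0.0 0.0 0.0" --pt "0.0046 0.0019 0.0048 0.0 0.0 0.0" --pt "0.0069 0.0028 0.0072 0.0 0.0 0.0" --pt "0.0092 0.0037 0.0096 0.0 0.0 0.0" --pt "0.0115 0.0047 0.0121 0.0 0.0 0.0"

```text
clock: 14.55
eef_pos: [0.5706, 0.2116, 0.1093]
orientation: [-2.514, -0.798, -1.169]
ft_force: [-0.4, -1.1, -4.9]
width: 0.408
```

```bash
cat > look.py <<'E'
from eye import *
import sys
a=snap('scene');o=arm.observe();print(o['clock'],o['eef_pos'],o['ft_force'],o['ft_torque'],o['width'])
az=.617
ax=o['eef_pos'][:2]-.0066*np.array([np.cos(az),np.sin(az)]); print('axis',ax,'saddle z',o['eef_pos'][2]+.082)
f=sys.argv[1]
zoom(a,305,120,60,65,9,f,1.5)
E
python3 look.py z20.png
```

```text
14.6 [0.57115141 0.21159883 0.10963371] [-0.08562656  1.02337746 -4.19412201] [-0.54083254  0.71488483  0.02555315] 0.4019947885847871
axis [0.56576833 0.20778013] saddle z 0.191633709463417
```

View pics/z20.png

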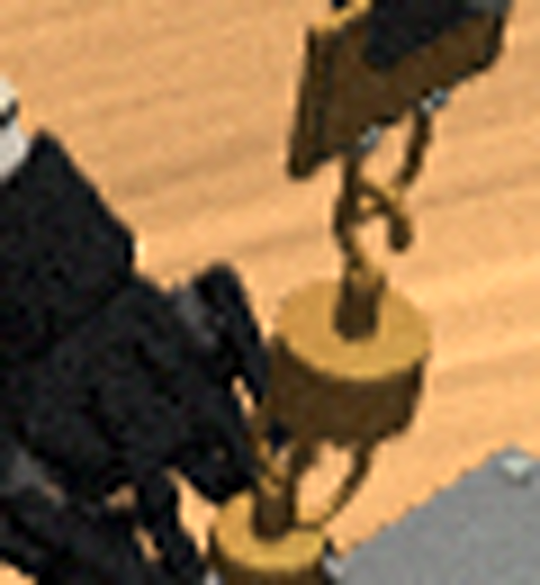

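Call:
step_arm --pt "0.002 0.0008 0.0021 0.0 0.0 0.0" --pt "0.004 0.0016 0.0042 0.0 0.0 0.0" --pt "0.006 0.0024 0.0064 0.0 0.0 0.0" --pt "0.008 0.0032 0.0085 0.0 0.0 0.0" --pt "0.0101 0.0041 0.0106 0.0 0.0 0.0"

```text
clock: 15.02
eef_pos: [0.5848, 0.2166, 0.1102]
orientation: [-2.514, -0.798, -1.169]
ft_force: [0.4, -0.6, -5.7]
width: 0.406
```

Call:
step_arm --pt "0 0 0 0 0 0" --pt "0 0 0 0 0 0"

```text
clock: 15.18
eef_pos: [0.5847, 0.2166, 0.1103]
orientation: [-2.514, -0.799, -1.17]
ft_force: [0.4, -0.4, -5.4]
width: 0.405
```

```bash
python3 look.py z21.png
python3 - <<'E'
from h import *
b=snap('top'); zoom(b,120,150,80,70,8,'z22.png',1.3)
from mv import *
p,R=load(); t=p-R.apply([0.0114-.0101,.0046-.0041,.012-.0106]); save(t,R); print(t)
E
```

```text
15.2333 [0.58452546 0.21651191 0.11012413] [ 0.2111743   0.32482524 -4.17071577] [-0.53652643  0.71339124 -0.01318767] 0.40381039944907693
axis [0.57914238 0.21269321] saddle z 0.19212412986504032
[0.58185228 0.21554237 0.11088029]
```

View pics/z21.png

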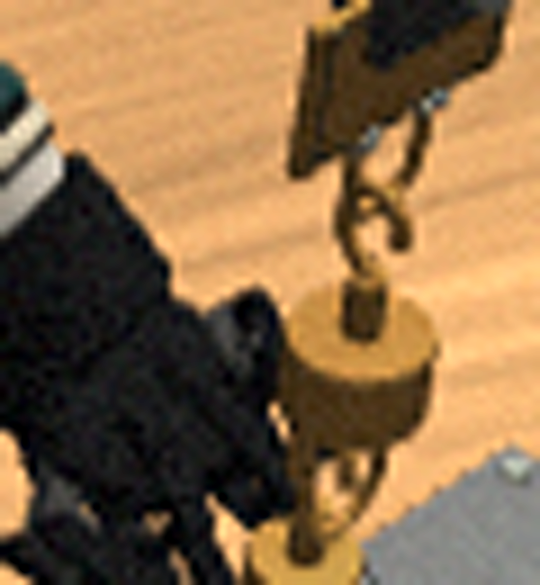

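View pics/z22.png

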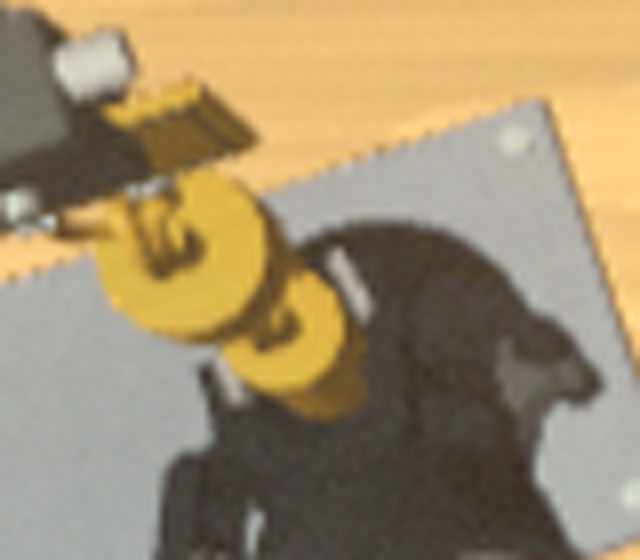

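Run:
```python
from eye import *
ims=[];
for _ in range(3): ims.append(snap('scene')['color'].astype(float))
a=snap('scene'); a=dict(a); a['color']=np.mean(ims+[a['color'].astype(float)],0).astype(np.uint8)
o=arm.observe(); p=o['eef_pos']; az=.617; print(o['ft_force'],p)
ax=p[:2]-.0066*np.array([np.cos(az),np.sin(az)])
x0,y0,W,H,s=328,145,32,45,13
zoom(a,x0,y0,W,H,s,'z23.png',1.8)
def dr(t,x0,y0,s):
    ov(t,a,hook(ax,az-.27,p[2]-.0249),x0,y0,s); ov(t,a,circ(ax,.018,p[2]-.0249+.06),x0,y0,s,(0,255,0))
    ov(t,a,eyepts((.583,.2145),.345,.165),x0,y0,s,(255,0,0)); ov(t,a,circ((.583,.2145),.022,.2385),x0,y0,s,(255,0,0))
zoom(a,x0,y0,W,H,s,'z24.png',1.8,dr)
z=np.hstack([cv2.imread('pics/z23.png'),cv2.imread('pics/z24.png')]); print(z.shape); cv2.imwrite('pics/z25.png',z[:600,:800] if z.shape[1]<=800 else cv2.resize(z,(800,int(z.shape[0]*800/z.shape[1]))))
```

```text
[ 0.23548024  0.44990275 -5.36884693] [0.58439074 0.21645497 0.11012805]
(585, 832, 3)
```

View pics/z25.png

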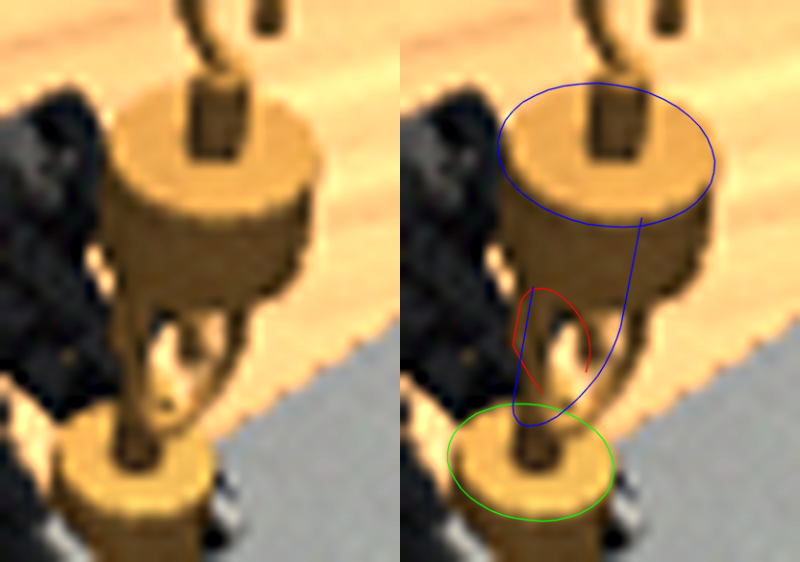

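Run:
```python
from mv import *
p,R=load(); u=np.array([np.cos(.34),np.sin(.34),0])
plan(p-.018*u,R,n=4); plan(p-.018*u-[0,0,.0115],R,n=4)
```

```text
[[-0.0028, -0.0012, -0.0033, 0.0, 0.0, 0.0], [-0.0056, -0.0024, -0.0066, 0.0, 0.0, 0.0], [-0.0084, -0.0037, -0.0099, 0.0, 0.0, 0.0], [-0.0112, -0.0049, -0.0133, 0.0, 0.0, 0.0]]
end [0.5648 0.2095 0.1109] n 4
[[-0.0022, 0.0, 0.0019, 0.0, 0.0, 0.0], [-0.0044, 0.0, 0.0037, 0.0, 0.0, 0.0], [-0.0066, 0.0, 0.0056, 0.0, 0.0, 0.0], [-0.0088, 0.0, 0.0075, 0.0, 0.0, 0.0]]
end [0.5649 0.2096 0.0993] n 4
```

Call:
step_arm --pt "-0.0028 -0.0012 -0.0033 0.0 0.0 0.0" --pt "-0.0056 -0.0024 -0.0066 0.0 0.0 0.0" --pt "-0.0084 -0.0037 -0.0099 0.0 0.0 0.0" --pt "-0.0112 -0.0049 -0.0133 0.0 0.0 0.0"

```text
clock: 15.82
eef_pos: [0.5668, 0.2103, 0.1101]
orientation: [-2.514, -0.798, -1.169]
ft_force: [0.1, -0.4, -4.6]
width: 0.405
```

Call:
step_arm --pt "-0.0022 0.0 0.0019 0.0 0.0 0.0" --pt "-0.0044 0.0 0.0037 0.0 0.0 0.0" --pt "-0.0066 0.0 0.0056 0.0 0.0 0.0" --pt "-0.0088 0.0 0.0075 0.0 0.0 0.0" --pt "-0.0088 0.0 0.0075 0.0 0.0 0.0"

```text
clock: 16.23
eef_pos: [0.5671, 0.2105, 0.0974]
orientation: [-2.515, -0.798, -1.167]
ft_force: [-0.9, 0.1, -5.6]
width: 0.402
```

Call:
step_arm --pt "0 0 0 0 0 0" --pt "0 0 0 0 0 0" --pt "0 0 0 0 0 0"

```text
clock: 16.48
eef_pos: [0.5678, 0.2105, 0.0989]
orientation: [-2.514, -0.798, -1.17]
ft_force: [0.3, -0.0, -4.2]
width: 0.404
```

```bash
cat > look2.py <<'E'
from eye import *
import sys
ims=[snap('scene')['color'].astype(float)]
a=snap('scene'); a=dict(a); a['color']=np.mean(ims+[a['color'].astype(float)],0).astype(np.uint8)
o=arm.observe(); p=o['eef_pos']; az=.617; print(o['clock'],o['ft_force'],o['ft_torque'],p,o['width'])
ax=p[:2]-.0066*np.array([np.cos(az),np.sin(az)]); print('axis',ax,'saddle',p[2]+.082)
x0,y0,W,H,s=322,145,32,45,13
zoom(a,x0,y0,W,H,s,'q1.png',1.8)
def dr(t,x0,y0,s):
    ov(t,a,hook(ax,az-.27,p[2]-.0249),x0,y0,s); ov(t,a,circ(ax,.018,p[2]-.0249+.06),x0,y0,s,(0,255,0))
    ov(t,a,eyepts((.580,.2133),.345,.1645),x0,y0,s,(255,0,0)); ov(t,a,circ((.58,.2133),.022,.2385),x0,y0,s,(255,0,0))
zoom(a,x0,y0,W,H,s,'q2.png',1.8,dr)
z=np.hstack([cv2.imread('pics/q1.png'),cv2.imread('pics/q2.png')]); cv2.imwrite('pics/'+sys.argv[1],cv2.resize(z,(800,int(z.shape[0]*800/z.shape[1]))))
E
python3 look2.py z26.png
```

```text
16.5833 [ 0.12887011 -0.38538746 -4.62563292] [-0.53135363  0.78037557 -0.01120899] [0.56776529 0.210511   0.09891037] 0.40413666276453
axis [0.56238221 0.2066923 ] saddle 0.18091036830953766
```

View pics/z26.png

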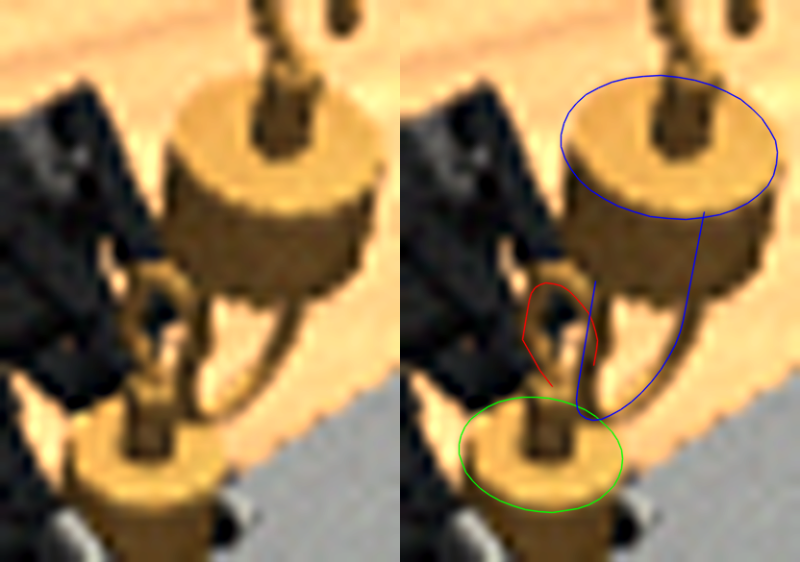

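Run:
```python
from mv import *
p,R=load(); plan(p+[.0176,.0066,0],R,n=8)
```

```text
[[0.0015, 0.0006, 0.0017, 0.0, 0.0, 0.0], [0.0029, 0.0012, 0.0035, 0.0, 0.0, 0.0], [0.0044, 0.0018, 0.0052, 0.0, 0.0, 0.0], [0.0059, 0.0024, 0.007, 0.0, 0.0, 0.0], [0.0073, 0.003, 0.0087, 0.0, 0.0, 0.0]]
[[0.0015, 0.0006, 0.0017, 0.0, 0.0, 0.0], [0.0029, 0.0012, 0.0035, 0.0, 0.0, 0.0], [0.0044, 0.0018, 0.0052, 0.0, 0.0, 0.0]]
end [0.5825 0.2161 0.0993] n 8
```

Call:
step_arm --pt "0.0015 0.0006 0.0017 0.0 0.0 0.0" --pt "0.0029 0.0012 0.0035 0.0 0.0 0.0" --pt "0.0044 0.0018 0.0052 0.0 0.0 0.0" --pt "0.0059 0.0024 0.007 0.0 0.0 0.0" --pt "0.0073 0.003 0.0087 0.0 0.0 0.0"

```text
clock: 17.0
eef_pos: [0.5789, 0.2147, 0.0987]
orientation: [-2.514, -0.798, -1.17]
ft_force: [-0.3, 0.3, -4.2]
width: 0.407
```

Call:
step_arm --pt "0.0015 0.0006 0.0017 0.0 0.0 0.0" --pt "0.0029 0.0012 0.0035 0.0 0.0 0.0" --pt "0.0044 0.0018 0.0052 0.0 0.0 0.0" --pt "0.0044 0.0018 0.0052 0.0 0.0 0.0" --pt "0.0044 0.0018 0.0052 0.0 0.0 0.0"

```text
clock: 17.42
eef_pos: [0.5853, 0.2171, 0.0986]
orientation: [-2.514, -0.799, -1.169]
ft_force: [-1.0, -0.3, -3.9]
width: 0.406
```

```bash
python3 look2.py z27.png
python3 - <<'E'
from h import *
b=snap('top'); zoom(b,120,150,80,70,8,'z28.png',1.3)
E
```

```text
17.5167 [ 0.25560771  0.29605433 -5.20849993] [-0.50346415  0.82104679 -0.04795207] [0.58507939 0.21706446 0.09852495] 0.40154715636030797
axis [0.57969631 0.21324576] saddle 0.18052494510635786
```

View pics/z27.png

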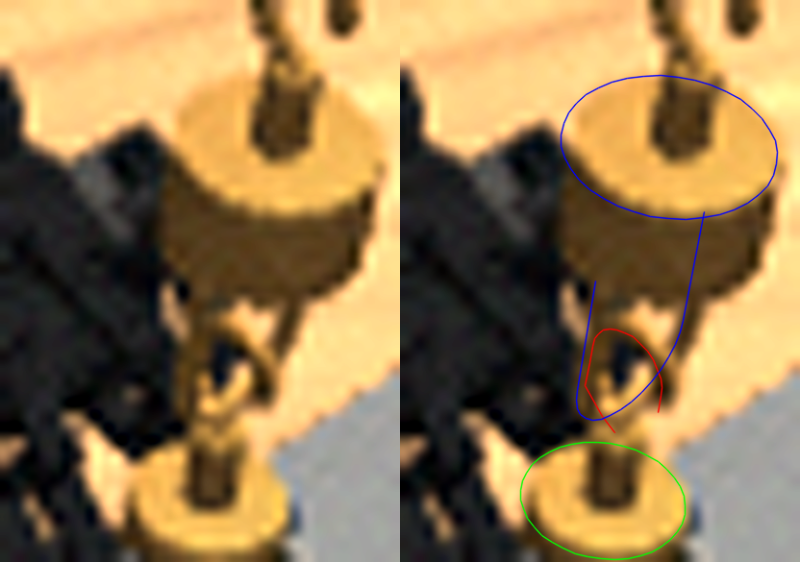

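View pics/z28.png

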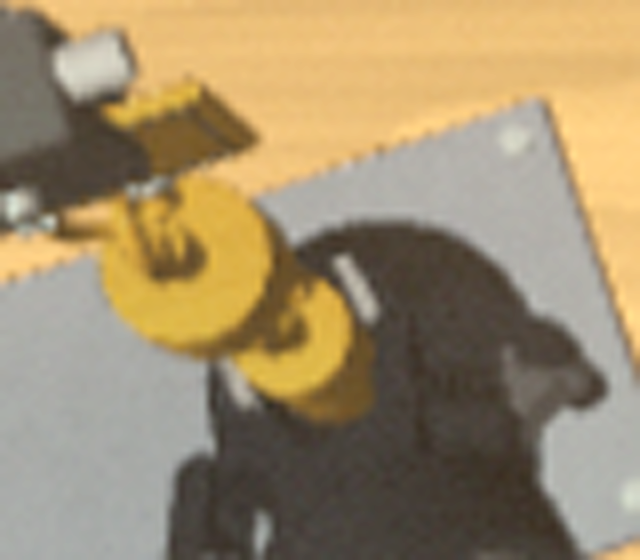

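Run:
```python
from mv import *
p,R=load(); plan(p-[0,0,.010],R,n=5)
plan(p-[0,0,.0145],R,n=5)
```

```text
[[-0.0015, 0.0, 0.0013, 0.0, 0.0, 0.0], [-0.0031, 0.0, 0.0026, 0.0, 0.0, 0.0], [-0.0046, 0.0, 0.0039, 0.0, 0.0, 0.0], [-0.0061, 0.0, 0.0052, 0.0, 0.0, 0.0], [-0.0076, 0.0, 0.0064, 0.0, 0.0, 0.0]]
end [0.5825 0.2161 0.0894] n 5
[[-0.0007, 0.0, 0.0006, 0.0, 0.0, 0.0], [-0.0014, 0.0, 0.0012, 0.0, 0.0, 0.0], [-0.0021, 0.0, 0.0018, 0.0, 0.0, 0.0], [-0.0028, 0.0, 0.0024, 0.0, 0.0, 0.0], [-0.0035, 0.0, 0.0029, 0.0, 0.0, 0.0]]
end [0.5825 0.2161 0.0848] n 5
```

Call:
step_arm --pt "-0.0015 0.0 0.0013 0.0 0.0 0.0" --pt "-0.0031 0.0 0.0026 0.0 0.0 0.0" --pt "-0.0046 0.0 0.0039 0.0 0.0 0.0" --pt "-0.0061 0.0 0.0052 0.0 0.0 0.0" --pt "-0.0076 0.0 0.0064 0.0 0.0 0.0"

```text
clock: 17.98
eef_pos: [0.5851, 0.217, 0.0883]
orientation: [-2.514, -0.798, -1.169]
ft_force: [0.6, -0.6, -5.0]
width: 0.405
```

Call:
step_arm --pt "-0.0007 0.0 0.0006 0.0 0.0 0.0" --pt "-0.0014 0.0 0.0012 0.0 0.0 0.0" --pt "-0.0021 0.0 0.0018 0.0 0.0 0.0" --pt "-0.0028 0.0 0.0024 0.0 0.0 0.0" --pt "-0.0035 0.0 0.0029 0.0 0.0 0.0"

```text
clock: 18.4
eef_pos: [0.5852, 0.217, 0.0842]
orientation: [-2.514, -0.798, -1.17]
ft_force: [0.0, -0.2, -4.2]
width: 0.403
```

```bash
python3 look2.py z29.png
```

```text
18.5 [-0.09163076  0.11754813 -5.05517474] [-0.49799003  0.79112229  0.00638784] [0.5850633  0.21702942 0.0839606 ] 0.4025141872164678
axis [0.57968023 0.21321072] saddle 0.1659606014539629
```

View pics/z29.png

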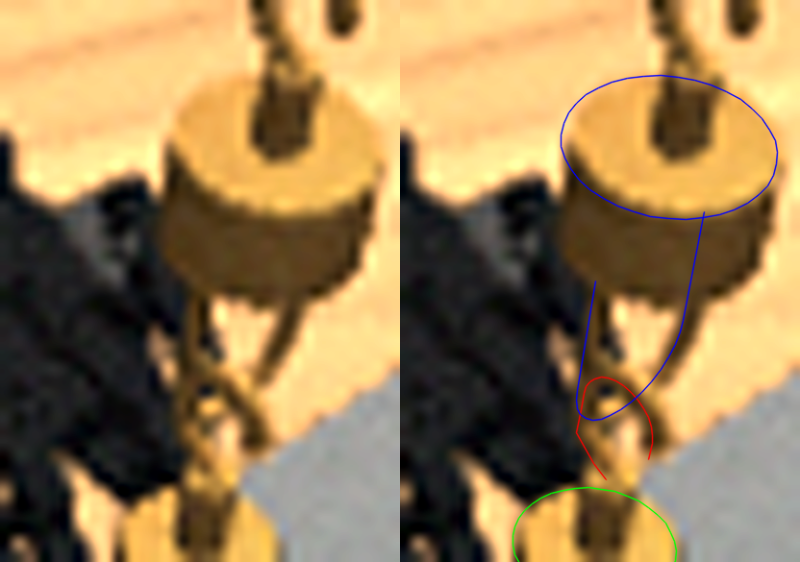

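Call:
step_arm --pt "-0.0003 0 0.0003 0 0 0" --pt "-0.0006 0 0.0005 0 0 0" --pt "-0.0009 0 0.0008 0 0 0" --pt "-0.0009 0 0.0008 0 0 0"

```text
clock: 18.83
eef_pos: [0.5854, 0.217, 0.0832]
orientation: [-2.514, -0.798, -1.17]
ft_force: [0.8, -0.1, -3.6]
width: 0.405
```

Call:
step_arm --pt "-0.0004 0 0.0003 0 0 0" --pt "-0.0008 0 0.0006 0 0 0" --pt "-0.0008 0 0.0006 0 0 0"

```text
clock: 19.08
eef_pos: [0.5858, 0.217, 0.0829]
orientation: [-2.513, -0.798, -1.172]
ft_force: [0.4, -0.4, -2.0]
width: 0.405
```

Call:
step_arm --pt "-0.0003 0 0.00025 0 0 0" --pt "-0.0005 0 0.0004 0 0 0" --pt "-0.0005 0 0.0004 0 0 0"

```text
clock: 19.33
eef_pos: [0.5861, 0.217, 0.0828]
orientation: [-2.513, -0.798, -1.173]
ft_force: [-0.0, 0.9, 1.1]
width: 0.405
```

```bash
python3 - <<'E'
from mv import *
p,R=load()
for r in ([-0.0009,0,.0008],[-.0008,0,.0006],[-.0005,0,.0004]): p=p+R.apply(r)
save(p,R); print(p)
E
python3 look2.py z30.png
```

```text
[0.58242342 0.21606839 0.08199072]
19.4333 [-0.36081745 -1.1023615  -0.02573797] [-0.13280567  0.18089797 -0.05792127] [0.58599502 0.21702329 0.082652  ] 0.4040870502985631
axis [0.58061194 0.21320459] saddle 0.16465199904445477
```

View pics/z30.png

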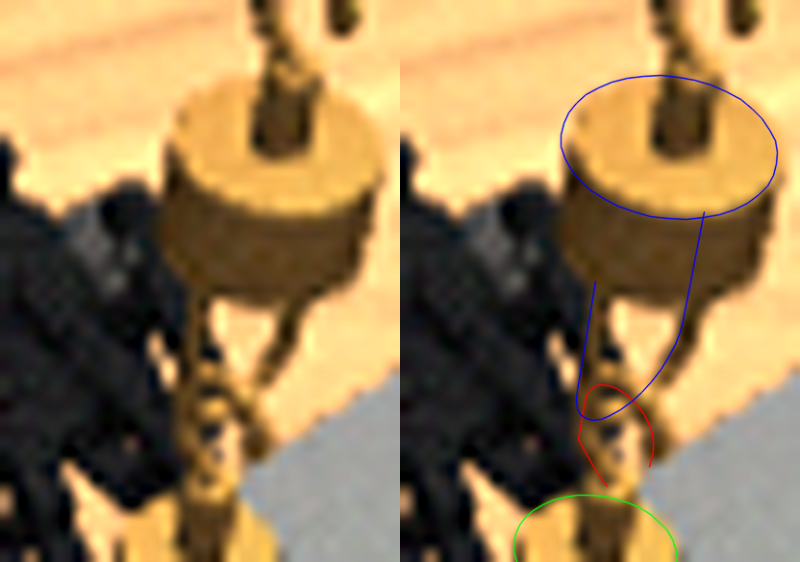

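Call:
step_arm --pt "0 0 0 0 0 0" --pt "0 0 0 0 0 0" --pt "0 0 0 0 0 0" --claw 0.055

```text
clock: 19.68
eef_pos: [0.5851, 0.217, 0.0813]
orientation: [-2.514, -0.799, -1.17]
ft_force: [0.0, -0.0, 0.1]
width: 0.643
```

Call:
step_arm --pt "0 0 0 0 0 0" --pt "0 0 0 0 0 0" --claw 0.07

```text
clock: 19.85
eef_pos: [0.585, 0.217, 0.0812]
orientation: [-2.514, -0.798, -1.169]
ft_force: [0.5, 0.4, -0.4]
width: 0.818
```

```bash
python3 look2.py z31.png
python3 - <<'E'
from h import *
b=snap('top'); zoom(b,120,150,80,70,8,'z32.png',1.3)
a=snap('scene'); zoom(a,300,130,75,65,9,'z33.png',1.6)
E
```

```text
19.95 [ 0.04955413 -0.01661665  0.35390713] [-0.21266139  0.29830133 -0.03850933] [0.5850665  0.21699366 0.08121431] 0.8205950051414939
axis [0.57968342 0.21317496] saddle 0.1632143093294961
```

View pics/z33.png

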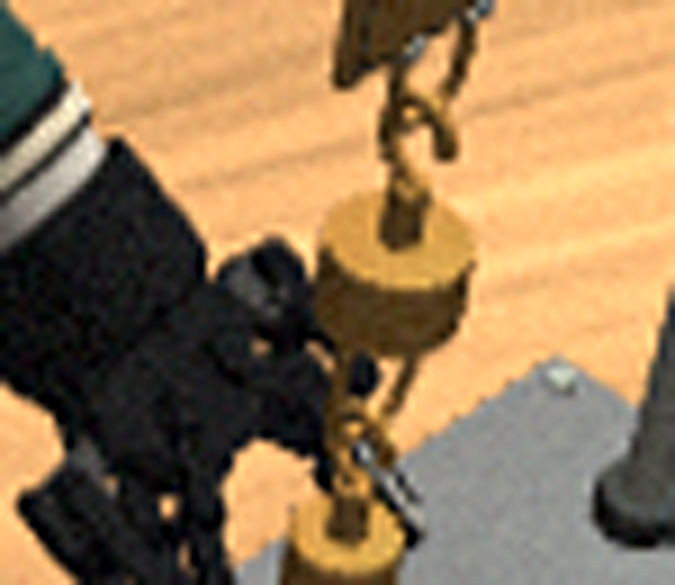

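View pics/z32.png

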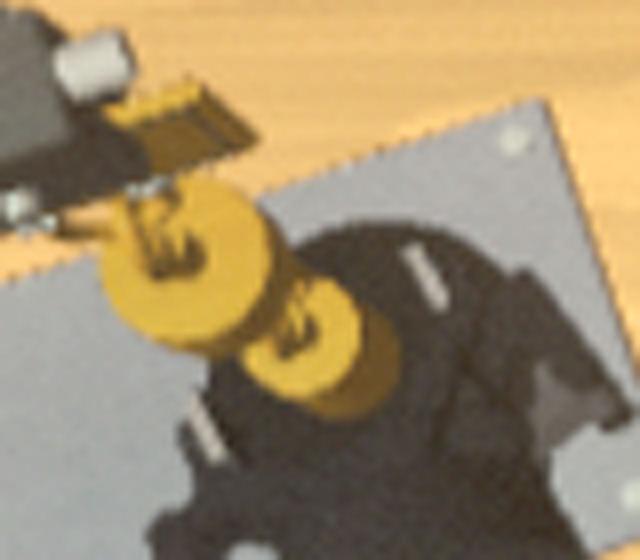

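Run:
```python
from mv import *
from plant import arm
q=arm.observe()['qpos']; p,R=load(); u=np.array([np.cos(.615),np.sin(.615),0])
q=check(p-.1*u,R,q,5); 
plan(p-.1*u,R,n=10)
```

```text
q end [-0.13 -0.26  2.26  0.98  0.67  0.18] marg 0.29 max dq/step 0.05
[[-0.0064, 0.0, -0.0076, 0.0, 0.0, 0.0], [-0.0129, 0.0, -0.0153, 0.0, 0.0, 0.0], [-0.0193, 0.0, -0.0229, 0.0, 0.0, 0.0], [-0.0258, 0.0, -0.0306, 0.0, 0.0, 0.0], [-0.0322, 0.0, -0.0382, 0.0, 0.0, 0.0]]
[[-0.0065, 0.0, -0.0077, 0.0, 0.0, 0.0], [-0.0129, 0.0, -0.0153, 0.0, 0.0, 0.0], [-0.0193, 0.0, -0.023, 0.0, 0.0, 0.0], [-0.0258, 0.0, -0.0306, 0.0, 0.0, 0.0], [-0.0322, 0.0, -0.0383, 0.0, 0.0, 0.0]]
end [0.5007 0.1584 0.082 ] n 10
```

Call:
step_arm --pt "-0.0064 0.0 -0.0076 0.0 0.0 0.0" --pt "-0.0129 0.0 -0.0153 0.0 0.0 0.0" --pt "-0.0193 0.0 -0.0229 0.0 0.0 0.0" --pt "-0.0258 0.0 -0.0306 0.0 0.0 0.0" --pt "-0.0322 0.0 -0.0382 0.0 0.0 0.0"

```text
clock: 20.47
eef_pos: [0.5431, 0.1875, 0.0811]
orientation: [-2.514, -0.798, -1.169]
ft_force: [0.2, -0.6, -0.5]
width: 0.822
```

Call:
step_arm --pt "-0.0065 0.0 -0.0077 0.0 0.0 0.0" --pt "-0.0129 0.0 -0.0153 0.0 0.0 0.0" --pt "-0.0193 0.0 -0.023 0.0 0.0 0.0" --pt "-0.0258 0.0 -0.0306 0.0 0.0 0.0" --pt "-0.0322 0.0 -0.0383 0.0 0.0 0.0"

```text
clock: 20.88
eef_pos: [0.5026, 0.1587, 0.0814]
orientation: [-2.514, -0.798, -1.17]
ft_force: [0.1, 0.2, 0.1]
width: 0.82
```

Run:
```python
from h import *
b=snap('top'); zoom(b,120,150,80,70,8,'z34.png',1.3)
a=snap('scene','s9.png'); zoom(a,290,110,85,80,7,'z35.png',1.6)
o=arm.observe(); print(o['clock'],o['ft_force'],o['eef_pos'])
```

```text
20.9833 [-0.38003895  0.17755851 -1.07320299] [0.50238135 0.1584797  0.0809865 ]
```

View pics/z35.png

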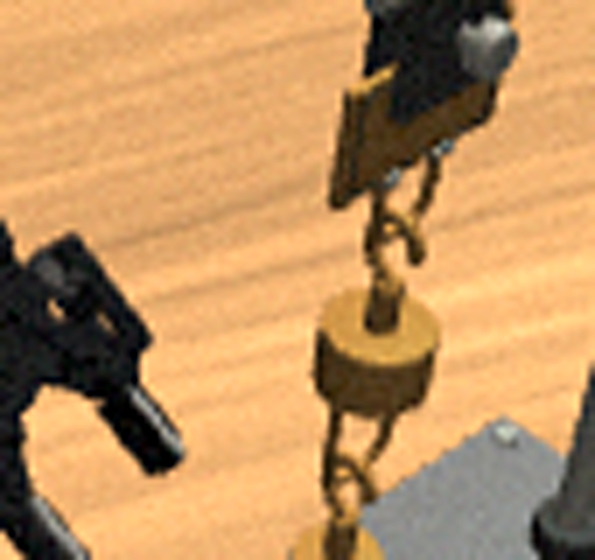

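View pics/z34.png

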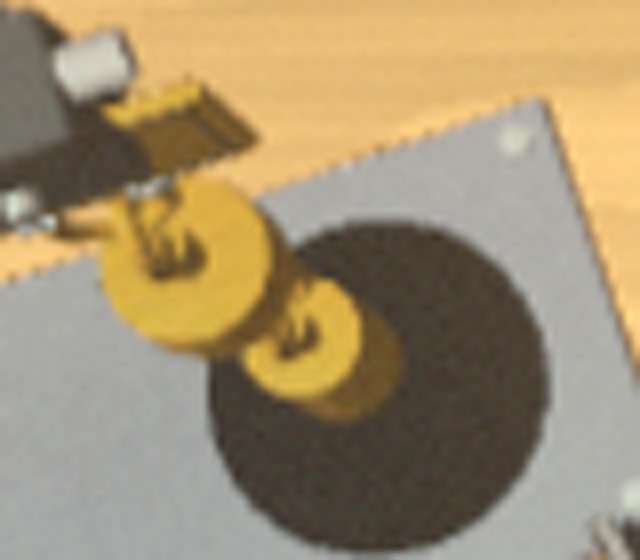

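Call:
step_arm --pt "0 0 0 0 0 0" --pt "0 0 0 0 0 0" --pt "0 0 0 0 0 0" --pt "0 0 0 0 0 0" --pt "0 0 0 0 0 0"

```text
clock: 21.4
eef_pos: [0.5036, 0.1596, 0.0813]
orientation: [-2.514, -0.799, -1.169]
ft_force: [0.6, -0.4, 0.9]
width: 0.817
```

Run:
```python
from h import *
def cen(im):
    r=im[150:182,325:355].astype(float); return r
prev=None
for k in range(6):
    a=snap('scene'); c=a['color'][140:215,315:365].astype(float)
    if prev is not None: print('mean|diff|',round(np.abs(c-prev).mean(),2), 'shift',np.round(cv2.phaseCorrelate(prev.mean(2),c.mean(2))[0],2))
    prev=c
b=snap('top')
c=b['color'][185:220,140:175].astype(float)
b2=snap('top'); c2=b2['color'][185:220,140:175].astype(float); print(np.round(cv2.phaseCorrelate(c.mean(2),c2.mean(2))[0],2))
# compare with first pictures for others
t0=cv2.imread('pics/t0.png')[:,:,::-1].astype(float); d=np.abs(t0-b2['color']).mean(2)
cv2.imwrite('pics/diff.png',np.clip(d*3,0,255).astype(np.uint8)); 
cv2.imwrite('pics/s10.png',cv2.resize(a['color'][:,:,::-1],(800,600)))
o=arm.observe(); print(o['clock'],o['ft_force'])
```

```text
mean|diff| 2.92 shift [-0.01  0.51]
mean|diff| 2.93 shift [-0.02  0.46]
mean|diff| 2.93 shift [0.05 0.55]
mean|diff| 2.93 shift [-0.04  0.44]
mean|diff| 2.92 shift [0.05 0.5 ]
[0.05 0.03]
21.8 [-0.13332517 -0.33453694  0.04524636]
```

View pics/s10.png

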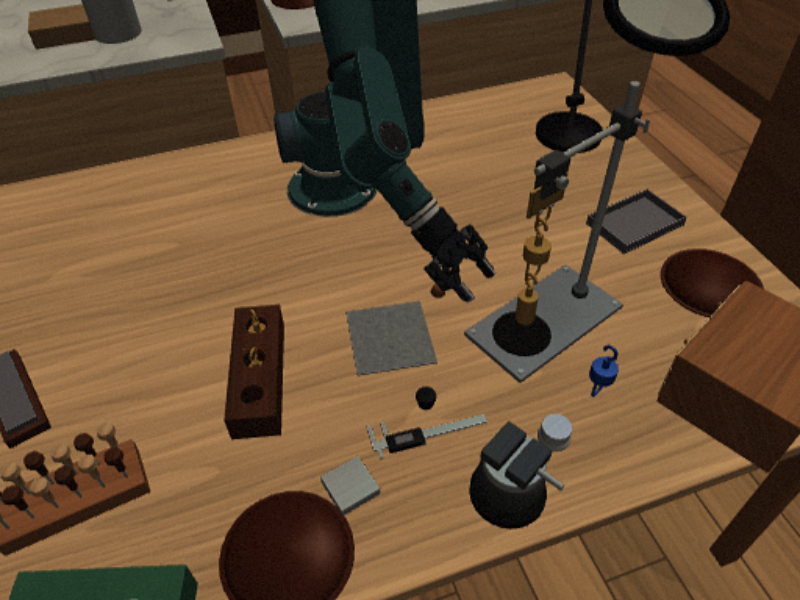

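View pics/diff.png

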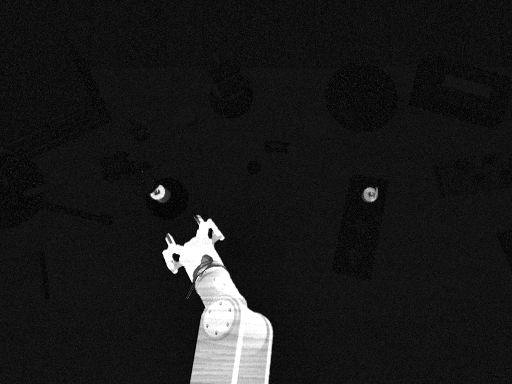

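```bash
python3 -c "
from plant import arm
print(arm.close_job())"
```

```text
the job is handed in; nothing more can be done
None
```

The largest weight now hangs by its hook from the carrier's eye, and I handed the job in at 21.8 s of the 56 s allowed. The hand-in gives no verdict, so this rests on my own last checks.

**What I did:**
- I took the weight by its neck from the far bore, stood it upright on the mat and let go.
- I took it again by the body with the gripper tilted about 40° below horizontal, so its hook was free.
- I passed the hook through the eye and set it down in steps of under a millimetre. The wrist load fell from about 4.7 N to 0, then I opened the fingers and backed away.

**One correction on the way:** my first entry into the eye was about 11 mm too high. The weight's neck pushed the carrier a few millimetres sideways, with no noticeable force on the wrist. I backed out, went lower and entered cleanly, and the carrier was back in its original place.

**Last checks:**
- **Chain:** in both cameras it hangs upright and engaged, and consecutive frames differ only by noise, so it is still. The scene-camera shift read a constant half pixel, which I take to be an artefact of the method. The top camera showed no shift.
- **Robot:** the wrist force is about zero and the gripper is roughly 100 mm clear of the chain.
- **Bench:** compared with the first top picture, only the largest weight and the arm have changed. The other two weights and the other things on the bench are where they were.
- **Not measured:** I could not read the load on the loop directly. I only saw small, gradual forces at the wrist.

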